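# Hang the rinsed cups in the drying cabinet

### The arm

A 6-joint arm with a two-finger parallel gripper is mounted at the origin on a cart in front of the work surface, level with it; the furniture and walls round the work are solid. World frame = base frame: x ahead of the robot, y to its left, z up, the work surface at z = 0. Lengths are in m, angles in rad, forces in N, time in s.
With the tool pointing down it reaches from about 0.375 to 0.9 m from the base axis. Payload 3.1 kg.
Tool frame: the origin (TCP) lies midway between the tips of the shut fingers; the grasp point (between the pads) lies 19 mm behind it (manip.grasp_offset is the distance from the TCP to the grasp point, in m); z points along the fingers, y is the line along which they close (so a half turn about z gives the same grasp; the last joint's range is limited). The gripper opens to 85 mm and grips with 20 to 120 N. Pads are 22 mm wide; open, the fingers measure 114 mm over their backs; the gripper's body (76 mm by 85 mm) begins 54 mm behind the grasp point. The pads swing forward as they close: fully open they stand 13 mm farther back than shut.
Start: joints at [1.069, 0.527, 1.433, -0, 1.181, -0.178], TCP at [0.198, 0.593, 0.195] pointing down, gripper open.
Joint ranges: [-3.08, 3.08], [-0.75, 2.2], [0.22, 2.44], [-1.43, 4.57], [0, 2.65], [-2.85, 2.85]. Speed limits (rad/s): [2.79, 2.79, 3.14, 3.14, 3.14, 3.14].

### API

Orientations are given as a unit quaternion [x, y, z, w].
In Python, from station import sensors, cams, order, manip gives the robot as it stands.
- The arm moves only by the tool move_arm, never from a script. Its argument "targets" is a list of rows, each an object of numbers: "dx", "dy", "dz": the shift along the world's x, y, z normalised to -1 to 1, where 1 is 25 mm; "rx", "ry", "rz": the turn, a rotation vector about the world's x, y, z normalised to -1 to 1, where 1 is 30 degrees. A call has exactly 10 rows; each row shifts and turns the commanded pose from where the row before left it; what a row does not reach is not made up. A row lasts 1/8 s, in which the tool goes at most 62.5 mm and 10.7 degrees, less where a joint would pass 70% of its speed; a pose out of reach is approached as far as the arm can. A call with a number of a shift or a turn outside -1 to 1 is refused whole. A call with a gripper value outside its range is refused whole. "claw" is the opening in per cent of the stroke, from 0 (shut) to 100 (fully open), set as the call begins (left out, the last holds). The fingers move at their own pace and stop on an object; "newtons" is the grip in N (left out, the last holds). Time passes only in rows, so rows that do not move let the fingers close, or fill a call up. It gives the time, the measured TCP pose, the force, the opening and the grip force at its end, in the units of the state.
- sensors.sense(): the state, without advancing time (a new reading comes with each control period).
- cams.snapshot(name): name is "scene" or "top" or "wrist"; returns the picture (384x512x3 uint8, red, green, blue); there is no depth.
- cams.camera_model(name): a dict with "fx", "fy", "cx", "cy" (pixels), "extrinsics" (4x4, takes a point from world to camera coordinates). Camera axes: x right, y down, z forward; pixel columns grow to the right and rows downward; lengths in m; the calibration is good to about 2 mm. A picture is of the moment at which its call begins: read the wrist's pose just before it. camera_model takes no time and is no camera call; for the wrist camera it gives the pose at the moment of the call.
- order.sign_off(): hands the job in; it is judged then, once.
The state is a dict: "t": time; "q": joint angles; "qd": joint speeds; "tau": joint torques, N m; "tcp_pos": TCP position; "tool_rot": TCP orientation; "force": force on the tool from outside, world axes, zero at the start; "ft_torque": the same for the moment, N m; "finger_gap": opening from 0.0 (shut) to 1.0 (fully open); "gripper_force": force on a finger pad.
Only numpy, scipy, OpenCV 4.12 (cv2) and the standard library are available. Lean on these libraries where they do the work, as an engineer would, in place of code of your own. Each camera call takes 0.05 s, during which the arm holds its last target. There are 200 camera calls.

### The job

Open the clear hood of the cup drying cabinet until it rests on its stop, hang every rinsed cup that stands on the table mouth down on a draining peg of its own so that it sits fully down on the peg's end, and only then lower the hood gently until it is shut. Leave the tub and the spice jar alone.

Things in the scene. Friction and masses are not known exactly. Their poses are not given: they have to be found in the camera images.
- cabinet: Fixed cup drying cabinet: grey-rimmed steel drip pan 180 (x) x 340 (y) mm, rim 30 mm high, floor 16 mm high, with four draining pegs in a row along its y and a clear hood hinged at the back. Origin: centre of its underside; x points to the back (hinge side), y to its left, z up; the front with the black tab looks to its -x. Turned up to 0.2 rad about the vertical.
- hood (a joint): Angle of the clear hood, rad: 0 = shut on the pan rim, 1.5 = open, resting on its stop behind. Light hinge, no latch; below about 0.85 it falls shut by itself, above that it falls open by itself. 0.4 kg.
- hood_hinge (a point): Middle of the hinge line, at the back edge of the pan, 30 mm above the table; the hinge line is parallel to the cabinet's y. The clear hood is 180 deep, 340 wide and 130 mm high, walls 4 mm.
- hood_tab (a point): Holding point of the hood's black pull tab: a block 50 mm out from the middle of the hood's front wall, 18 mm wide along the cabinet's y, flat sides, 22 mm high. The point is 35 mm out from the wall, 215 mm in front of the hinge and 25 mm above it when shut; it turns with the hood (open: tab points up). Pinched on its two sides, along the cabinet's y, it can swivel between the fingers.
- peg1_tip (a point): Top end of draining peg 1 (1 to 4 from the cabinet's right (-y) to its left, 80 mm apart), 115 mm above the table: the blunt end, 17 mm across, of a white cone that widens to 44 mm across at 56 mm from the tip, on a steel stem 104 mm long in all. It leans 0.42 rad from vertical: from the tip it runs down and back, towards the cabinet's +x. A cup slid down along it comes to rest with the inside of its base on the tip.
- peg2_tip (a point): Top end of draining peg 2 (1 to 4 from the cabinet's right (-y) to its left, 80 mm apart), 115 mm above the table: the blunt end, 17 mm across, of a white cone that widens to 44 mm across at 56 mm from the tip, on a steel stem 104 mm long in all. It leans 0.42 rad from vertical: from the tip it runs down and back, towards the cabinet's +x. A cup slid down along it comes to rest with the inside of its base on the tip.
- peg3_tip (a point): Top end of draining peg 3 (1 to 4 from the cabinet's right (-y) to its left, 80 mm apart), 115 mm above the table: the blunt end, 17 mm across, of a white cone that widens to 44 mm across at 56 mm from the tip, on a steel stem 104 mm long in all. It leans 0.42 rad from vertical: from the tip it runs down and back, towards the cabinet's +x. A cup slid down along it comes to rest with the inside of its base on the tip.
- peg4_tip (a point): Top end of draining peg 4 (1 to 4 from the cabinet's right (-y) to its left, 80 mm apart), 115 mm above the table: the blunt end, 17 mm across, of a white cone that widens to 44 mm across at 56 mm from the tip, on a steel stem 104 mm long in all. It leans 0.42 rad from vertical: from the tip it runs down and back, towards the cabinet's +x. A cup slid down along it comes to rest with the inside of its base on the tip.
- cup_red_mid (a point): Centre, half-way up, of the red plastic cup, 60 mm tall, 70 mm across the mouth tapering to 54 mm across the closed base, wall 3 mm, base 4 mm thick, 0.09 kg. It stands mouth down on the table at the start; its z axis points from mouth to base (up when mouth down). May be absent.
- cup_red_seat (a point): Centre of the inside face of the base of the red cup, 26 mm from the cup's centre towards its base; a seated cup rests here on the tip of a peg.
- cup_red: The red cup; origin at the centre of its mouth, z towards its base.
- cup_blue_mid (a point): Centre, half-way up, of the blue plastic cup, 60 mm tall, 70 mm across the mouth tapering to 54 mm across the closed base, wall 3 mm, base 4 mm thick, 0.09 kg. It stands mouth down on the table at the start; its z axis points from mouth to base (up when mouth down). May be absent.
- cup_blue_seat (a point): Centre of the inside face of the base of the blue cup, 26 mm from the cup's centre towards its base; a seated cup rests here on the tip of a peg.
- cup_blue: The blue cup; origin at the centre of its mouth, z towards its base.
- cup_green_mid (a point): Centre, half-way up, of the green plastic cup, 60 mm tall, 70 mm across the mouth tapering to 54 mm across the closed base, wall 3 mm, base 4 mm thick, 0.09 kg. It stands mouth down on the table at the start; its z axis points from mouth to base (up when mouth down). May be absent.
- cup_green_seat (a point): Centre of the inside face of the base of the green cup, 26 mm from the cup's centre towards its base; a seated cup rests here on the tip of a peg.
- cup_green: The green cup; origin at the centre of its mouth, z towards its base.
- cup_yellow_mid (a point): Centre, half-way up, of the yellow plastic cup, 60 mm tall, 70 mm across the mouth tapering to 54 mm across the closed base, wall 3 mm, base 4 mm thick, 0.09 kg. It stands mouth down on the table at the start; its z axis points from mouth to base (up when mouth down). May be absent.
- cup_yellow_seat (a point): Centre of the inside face of the base of the yellow cup, 26 mm from the cup's centre towards its base; a seated cup rests here on the tip of a peg.
- cup_yellow: The yellow cup; origin at the centre of its mouth, z towards its base.
- tub: Bystander: small white tub with a turquoise lid, 72x69x60 mm, loose; origin at the centre of its underside. Leave it alone.
- spice_jar: Bystander: spice jar with a green cap, 46 mm across and 106 mm tall, loose; origin at the centre of its underside. Leave it alone.
There are look-alikes about, which are no part of the job. Of the things that look like the cup_red, take the one that is farthest to the robot's right at the start.

How it is judged:
By the outcome, as a careful person would: the job done as asked, in the order asked, and still so for the second after the job is handed in, with the robot touching nothing.
Of cup_red, cup_blue, cup_green, cup_yellow only 3 to 4 are there at a start; the rules pass over those that are not, and their reading is None.
At some moment in a run one of cup_red, cup_blue, cup_green, cup_yellow may be knocked a few centimetres aside while the robot is not near it.
It also fails if it takes over 210 s, if anything falls off the work surface, if the arm or the gripper's body presses on something with over 40 N, if the wrist force passes 120 N, or if a joint passes its speed limit or range.

## Working session

There is one attempt and no reset: what is moved stays moved. The work goes in short steps, Python scripts to look and compute and a tool call to move; the robot and the scene stay as the last step left them, time stands still between calls to the robot, and variables do not carry over. Pictures are saved under pics/ and viewed, at most 14 in all, crops included, and the job is handed in when it is done.

Besides the shell and the picture viewer there is one more tool, called after "Request:" as name(argument=value, ...), one argument or row to a line, values as JSON. move_arm: Moves the arm, as the interface text tells. Scaled input: -1 to 1 covers 25 mm each way for a shift and 30 degrees each way for a turn. Its arguments: {"type":"object","properties":{"targets":{"type":"array"},"claw":{"type":"number"},"newtons":{"type":"number"}},"required":["targets"]}

```bash
ls; mkdir -p pics
python3 - <<'E'
from station import sensors, cams, order, manip
import cv2, numpy as np
s=sensors.sense(); print(s['t'],s['tcp_pos'],s['tool_rot'],s['finger_gap'],manip.grasp_offset)
for n in ['scene','top']:
    im=cams.snapshot(n); cv2.imwrite(f'pics/{n}0.png',im[:,:,::-1])
    m=cams.camera_model(n); print(n,m['fx'],m['fy'],m['cx'],m['cy']); print(np.round(m['extrinsics'],4).tolist())
E
```

```text
pics
0.0 [0.19782457 0.59199857 0.19370633] [ 1.60675432e-01  9.87006664e-01 -1.05588641e-03 -3.67994113e-04] 0.9979592346631454 0.0187
scene 495.6206269567521 495.6206269567521 259.38295159412866 190.6817686623413
[[-0.7786, -0.627, -0.0245, 0.5525], [-0.2709, 0.3712, -0.8881, 0.139], [0.566, -0.6849, -0.4589, 1.2943], [0.0, 0.0, 0.0, 1.0]]
top 357.2068960314565 357.2068960314565 255.0059437329214 197.38985364328653
[[0.0208, -0.9997, 0.0118, 0.2496], [-0.9919, -0.0221, -0.1248, 0.5214], [0.125, -0.0091, -0.9921, 0.979], [0.0, 0.0, 0.0, 1.0]]
```

View pics/scene0.png

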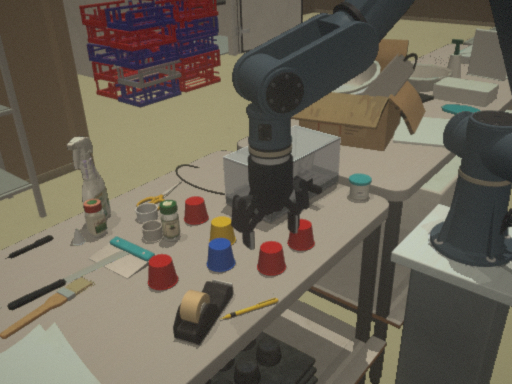

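View pics/top0.png

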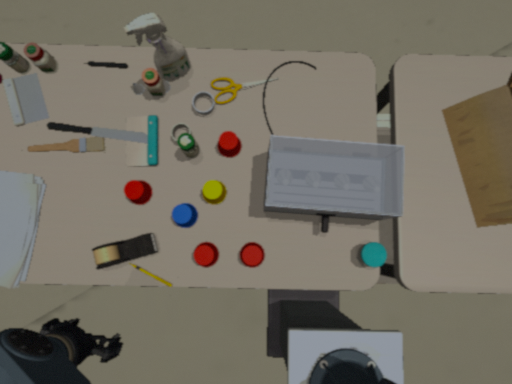

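Top view: red cups at (228,143), (138,190), (206,253), (252,254); yellow (213,190), blue (184,215); no green cup (the green thing at (187,145) is the jar). Cabinet is at about (335,178) with its tab at (325,222), and the tub at (373,254). Measuring next.

```bash
cat > h.py <<'E'
from station import sensors, cams, order, manip
import cv2, numpy as np
from scipy.spatial.transform import Rotation as R
np.set_printoptions(precision=4,suppress=True)
def snap(n,fn=None):
    m=cams.camera_model(n); im=cams.snapshot(n)
    if fn: cv2.imwrite('pics/'+fn,im[:,:,::-1])
    return im,m
def ray(m,uv):
    E=np.array(m['extrinsics']); d=E[:3,:3].T@np.array([(uv[0]-m['cx'])/m['fx'],(uv[1]-m['cy'])/m['fy'],1.])
    return -E[:3,:3].T@E[:3,3], d/np.linalg.norm(d)
def atz(m,uv,z):
    c,d=ray(m,uv); return c+d*(z-c[2])/d[2]
def tri(obs):
    A=np.zeros((3,3));b=np.zeros(3);P=[]
    for m,uv in obs:
        c,d=ray(m,uv);M=np.eye(3)-np.outer(d,d);A+=M;b+=M@c;P.append((M,c))
    x=np.linalg.solve(A,b); return x,[np.linalg.norm(M@(x-c)) for M,c in P]
def proj(m,p):
    E=np.array(m['extrinsics']); q=E[:3,:3]@np.array(p)+E[:3,3]
    return np.array([m['fx']*q[0]/q[2]+m['cx'],m['fy']*q[1]/q[2]+m['cy']])
HUE={'red':((0,8),(172,180)),'blue':((108,125),),'yellow':((18,30),)}
def blobs(im,col,amin=100):
    h=cv2.cvtColor(im,cv2.COLOR_RGB2HSV); k=0
    for lo,hi in HUE[col]: k=k|cv2.inRange(h,(lo,130,60),(hi,255,255))
    n,l,st,c=cv2.connectedComponentsWithStats(k)
    return [(st[i].tolist(),c[i].round(1).tolist()) for i in range(1,n) if st[i][4]>=amin]
E
python3 - <<'E'
from h import *
for n in ['top','scene']:
    im=cv2.imread(f'pics/{n}0.png')[:,:,::-1].copy(); m=cams.camera_model(n)
    for c in HUE:
        for st,ce in blobs(im,c): print(n,c,st,ce,atz(m,ce,.045)[:2], im[int(ce[1]),int(ce[0])])
    cr=im[125:275,120:420] if n=='top' else im[120:320,130:390]
    cv2.imwrite(f'pics/{n}c.png',cv2.resize(cr,None,fx=2.6,fy=2.6,interpolation=cv2.INTER_CUBIC)[:,:,::-1])
E
```

```text
top red [218, 131, 23, 26, 434] [229.1, 143.4] [0.667  0.3376] [150  21  15]
top red [124, 180, 28, 24, 522] [137.7, 191.3] [0.524  0.5877] [148  11   0]
top red [193, 242, 26, 25, 480] [205.6, 254.1] [0.3551 0.3925] [149  24  10]
top red [240, 242, 24, 25, 461] [251.7, 254.4] [0.3569 0.2666] [150  30  21]
top blue [173, 204, 24, 23, 199] [187.0, 216.0] [0.4581 0.4477] [ 29  81 150]
top yellow [211, 77, 31, 27, 361] [226.0, 89.1] [0.8284 0.3514] [127 101   0]
top yellow [202, 180, 25, 24, 207] [216.1, 195.1] [0.5182 0.3694] [145 152   0]
top yellow [139, 268, 33, 19, 113] [155.7, 277.1] [0.291  0.5248] [140 127   0]
scene red [80, 0, 97, 52, 1985] [124.7, 32.6] [ 3.2432 -1.3883] [97 30 31]
scene red [155, 0, 63, 28, 842] [191.6, 9.6] [ 3.7735 -2.6647] [88 37 40]
scene red [175, 50, 45, 42, 1012] [198.0, 69.5] [ 1.8293 -0.8245] [95 38 33]
scene red [92, 62, 28, 37, 512] [106.0, 79.7] [ 2.093  -0.3784] [101  42  37]
scene red [184, 197, 24, 28, 521] [195.1, 210.6] [0.6511 0.3596] [107  50  38]
scene red [288, 219, 26, 32, 542] [301.7, 236.5] [0.3345 0.2919] [107  45  42]
scene red [257, 241, 29, 35, 757] [270.9, 258.4] [0.3386 0.4151] [108  48  43]
scene red [148, 254, 30, 36, 839] [161.3, 272.3] [0.5071 0.6103] [105  43  39]
scene blue [209, 239, 21, 12, 203] [219.1, 244.3] [0.4795 0.4447] [ 57  88 156]
scene yellow [137, 195, 27, 11, 116] [152.4, 199.3] [0.8019 0.387 ] [156 123  44]
scene yellow [209, 216, 27, 29, 467] [222.0, 228.4] [0.5251 0.3845] [125 101  42]
scene yellow [235, 298, 43, 17, 178] [256.9, 305.9] [0.258  0.5672] [171 147  58]
```

View pics/topc.png

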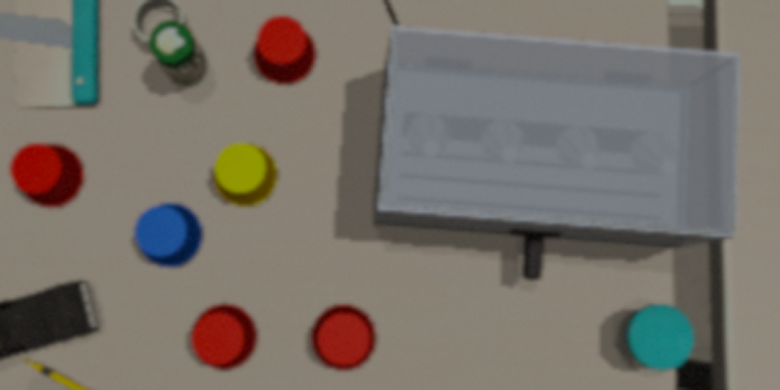

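View pics/scenec.png

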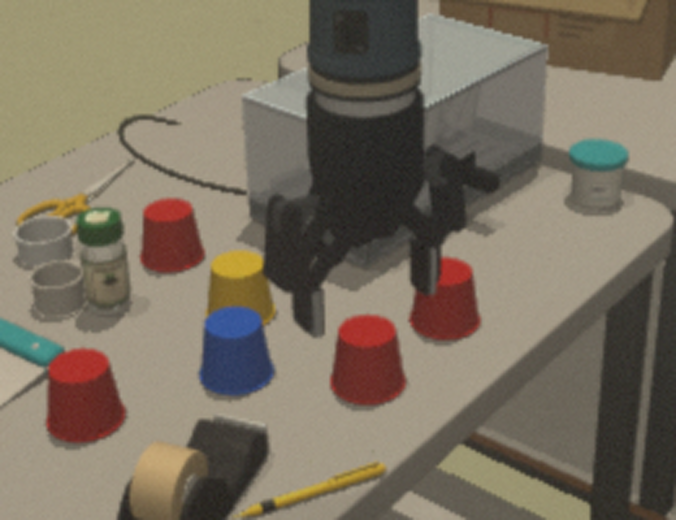

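Run:
```python
from h import *
T=cams.camera_model('top');S=cams.camera_model('scene')
print('cam',ray(T,(0,0))[0],ray(S,(0,0))[0])
ct=lambda u,v:(120+u/2.6-.3,125+v/2.6-.3)
cs=lambda u,v:(130+u/2.6-.3,120+v/2.6-.3)
for n,a,b in [('red',(344,336),(449,273)),('red2',(220,335),(367,331)),('blue',(166,232),(234,322)),('yellow',(241,169),(240,265)),('hoodBL',(395,28),(438,16)),('hoodFL',(378,212),(245,97)),('hoodBR',(738,55),(547,47))]:
    print(n,tri([(T,ct(*a)),(S,cs(*b))]))
for n,a in [('tab out end',(531,277)),('tab base',(534,237))]: print(n,[atz(T,ct(*a),z) for z in(.066,.044)])
for n,a in [('BL',(395,28)),('BR',(738,55)),('FR',(733,237)),('FL',(378,212))]: print(n,[atz(T,ct(*a),z) for z in(.16,.03)])
for n,a in [('p4',(425,130)),('p1',(654,148))]: print(n,atz(T,ct(*a),.115))
print('tub',atz(T,ct(660,336),.06))
```

```text
cam [0.3896 0.2699 1.0334] [-0.2648  1.1812  0.731 ]
red (array([0.3559, 0.264 , 0.0587]), [np.float64(0.003332292682213065), np.float64(0.0033322926822131264)])
red2 (array([0.3563, 0.3937, 0.059 ]), [np.float64(0.0009602694075541013), np.float64(0.0009602694075539851)])
blue (array([0.4638, 0.4559, 0.0591]), [np.float64(0.001552048324559204), np.float64(0.0015520483245591544)])
yellow (array([0.5304, 0.3782, 0.0609]), [np.float64(0.0005267507373674059), np.float64(0.0005267507373673723)])
hoodBL (array([0.5313, 0.187 , 0.2951]), [np.float64(0.09281507679555588), np.float64(0.09281507679555591)])
hoodFL (array([0.5178, 0.28  , 0.2151]), [np.float64(0.06104835629134138), np.float64(0.061048356291341414)])
hoodBR (array([ 0.5831, -0.1623,  0.1198]), [np.float64(0.0757313136153163), np.float64(0.07573131361531642)])
tab out end [array([0.4234, 0.0728, 0.066 ]), array([0.4242, 0.0683, 0.044 ])]
tab base [array([0.4652, 0.0695, 0.066 ]), array([0.4669, 0.065 , 0.044 ])]
BL [array([0.6579, 0.2233, 0.16  ]), array([0.6978, 0.2163, 0.03  ])]
BR [array([ 0.639, -0.11 ,  0.16 ]), array([ 0.6761, -0.1666,  0.03  ])]
FR [array([ 0.4619, -0.0997,  0.16  ]), array([ 0.4727, -0.1548,  0.03  ])]
FL [array([0.4783, 0.2367, 0.16  ]), array([0.4915, 0.2317, 0.03  ])]
p4 [0.5668 0.1891 0.115 ]
p1 [ 0.5537 -0.0417  0.115 ]
tub [ 0.3654 -0.0626  0.06  ]
```

Request:
move_arm(
  targets=[
    {"dx":0.4,"dy":-1,"rz":0.051},
    {"dx":0.4,"dy":-1,"rz":0.051},
    {"dx":0.4,"dy":-1,"rz":0.051},
    {"dx":0.4,"dy":-1,"rz":0.051},
    {"dx":0.4,"dy":-1,"rz":0.051},
    {"dx":0.4,"dy":-1,"rz":0.051},
    {"dx":0.4,"dy":-1,"rz":0.051},
    {"dx":0.4,"dy":-1,"rz":0.051},
    {"dx":0.4,"dy":-1,"rz":0.051},
    {"dx":0.4,"dy":-1,"rz":0.051},
  ],
  claw=55,
  newtons=40,
)

```text
schema error: expected keys dx, dy, dz, rx, ry, rz
```

Request:
move_arm(
  targets=[
    {"dx":0.4,"dy":-1,"ry":-0.1,"rx":-0.006},
    {"dx":0.4,"dy":-1,"ry":-0.1,"rx":-0.006},
    {"dx":0.4,"dy":-1,"ry":-0.1,"rx":-0.006},
    {"dx":0.4,"dy":-1,"ry":-0.1,"rx":-0.006},
    {"dx":0.4,"dy":-1,"ry":-0.1,"rx":-0.006},
    {"dx":0.4,"dy":-1,"ry":-0.1,"rx":-0.006},
    {"dx":0.4,"dy":-1,"ry":-0.1,"rx":-0.006},
    {"dx":0.4,"dy":-1,"ry":-0.1,"rx":-0.006},
    {"dx":0.4,"dy":-1,"ry":-0.1,"rx":-0.006},
    {"dx":0.4,"dy":-1,"ry":-0.1,"rx":-0.006},
  ],
)

```text
schema error: expected keys dx, dy, dz, rx, ry, rz
```

Run:
```python
from h import *
s=sensors.sense(); print(s['t'],s['q'],s['tcp_pos'],s['finger_gap']); print(R.from_quat(s['tool_rot']).as_matrix())
im,m=snap('wrist','w1.png'); print(proj(m,(.434,.0696,.055)),proj(m,s['tcp_pos']))
snap('scene','s1.png')
```

```text
0.1 [ 1.0695  0.5284  1.4338  0.      1.1814 -0.1785] [0.1979 0.5921 0.1938] 0.9988975770077051
[[-0.9483  0.3172 -0.0009]
 [ 0.3172  0.9483 -0.0017]
 [ 0.0004 -0.0019 -1.    ]]
[-39.5898 424.5158] [248.8178 217.2878]
```

View pics/w1.png

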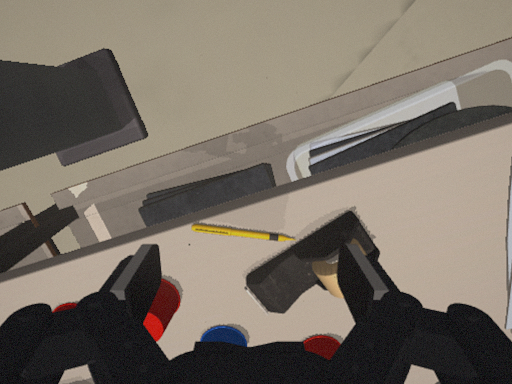

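The move was refused because every key must be given. The wrist picture (arm not moved) shows the fingers at (145,290) and (355,290). I'm resending with full rows.

Request:
move_arm(
  targets=[
    {"dx":0.4,"dy":-1,"dz":0,"rx":0,"ry":0,"rz":0.051},
    {"dx":0.4,"dy":-1,"dz":0,"rx":0,"ry":0,"rz":0.051},
    {"dx":0.4,"dy":-1,"dz":0,"rx":0,"ry":0,"rz":0.051},
    {"dx":0.4,"dy":-1,"dz":0,"rx":0,"ry":0,"rz":0.051},
    {"dx":0.4,"dy":-1,"dz":0,"rx":0,"ry":0,"rz":0.051},
    {"dx":0.4,"dy":-1,"dz":0,"rx":0,"ry":0,"rz":0.051},
    {"dx":0.4,"dy":-1,"dz":0,"rx":0,"ry":0,"rz":0.051},
    {"dx":0.4,"dy":-1,"dz":0,"rx":0,"ry":0,"rz":0.051},
    {"dx":0.4,"dy":-1,"dz":0,"rx":0,"ry":0,"rz":0.051},
    {"dx":0.4,"dy":-1,"dz":0,"rx":0,"ry":0,"rz":0.051},
  ],
  claw=55,
  newtons=40,
)

```text
t: 1.45
tcp_pos: [0.2985, 0.3419, 0.1947]
tool_rot: [0.027, 1.0, -0.0, 0.0]
force: [0.5, 0.3, -0.4]
finger_gap: 0.552
gripper_force: 0.0
```

Request:
move_arm(
  targets=[
    {"dx":0.4,"dy":-1,"dz":0,"rx":-0.006,"ry":-0.1,"rz":0},
    {"dx":0.4,"dy":-1,"dz":0,"rx":-0.006,"ry":-0.1,"rz":0},
    {"dx":0.4,"dy":-1,"dz":0,"rx":-0.006,"ry":-0.1,"rz":0},
    {"dx":0.4,"dy":-1,"dz":0,"rx":-0.006,"ry":-0.1,"rz":0},
    {"dx":0.4,"dy":-1,"dz":0,"rx":-0.006,"ry":-0.1,"rz":0},
    {"dx":0.4,"dy":-1,"dz":0,"rx":-0.006,"ry":-0.1,"rz":0},
    {"dx":0.4,"dy":-1,"dz":0,"rx":-0.006,"ry":-0.1,"rz":0},
    {"dx":0.4,"dy":-1,"dz":0,"rx":-0.006,"ry":-0.1,"rz":0},
    {"dx":0.4,"dy":-1,"dz":0,"rx":-0.006,"ry":-0.1,"rz":0},
    {"dx":0.4,"dy":-1,"dz":0,"rx":-0.006,"ry":-0.1,"rz":0},
  ],
)

```text
t: 2.7
tcp_pos: [0.3986, 0.0919, 0.1951]
tool_rot: [0.027, 0.965, -0.009, 0.26]
force: [0.1, 0.4, -0.7]
finger_gap: 0.548
gripper_force: 0.0
```

Run:
```python
from h import *
s=sensors.sense(); print(s['t'],s['q'],s['tcp_pos'],s['finger_gap']); print(R.from_quat(s['tool_rot']).as_matrix())
im,m=snap('wrist','w2.png'); print(proj(m,(.434,.0696,.055)),proj(m,s['tcp_pos']))
print(ray(m,(256,192)))
snap('scene','s1.png')
```

```text
2.7 [-0.0388  0.1141  2.3407 -0.0699  0.1602 -1.4886] [0.3986 0.0919 0.1951] 0.5480491185782341
[[-0.863   0.0558  0.5021]
 [ 0.0467  0.9984 -0.0306]
 [-0.5031 -0.003  -0.8642]]
[229.666  128.2219] [249.0191 218.1854]
(array([0.2413, 0.1009, 0.3097]), array([ 0.7556, -0.0206, -0.6548]))
```

View pics/w2.png

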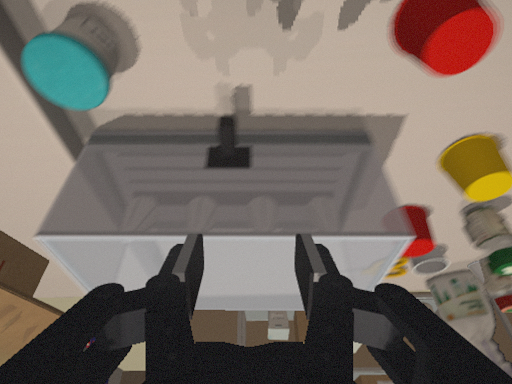

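The tab shows at (228,130) against a predicted (230,128), so its position and height are confirmed from two views. Moving in.

Request:
move_arm(
  targets=[
    {"dx":0,"dy":-0.18,"dz":-0.6,"rx":0,"ry":0,"rz":0},
    {"dx":0,"dy":-0.18,"dz":-0.6,"rx":0,"ry":0,"rz":0},
    {"dx":0,"dy":-0.18,"dz":-0.6,"rx":0,"ry":0,"rz":0},
    {"dx":0,"dy":-0.18,"dz":-0.6,"rx":0,"ry":0,"rz":0},
    {"dx":0,"dy":-0.18,"dz":-0.6,"rx":0,"ry":0,"rz":0},
    {"dx":0,"dy":0,"dz":0,"rx":0,"ry":0,"rz":0},
    {"dx":0,"dy":0,"dz":0,"rx":0,"ry":0,"rz":0},
    {"dx":0,"dy":0,"dz":0,"rx":0,"ry":0,"rz":0},
    {"dx":0,"dy":0,"dz":0,"rx":0,"ry":0,"rz":0},
    {"dx":0,"dy":0,"dz":0,"rx":0,"ry":0,"rz":0},
  ],
)

```text
t: 4.05
tcp_pos: [0.4048, 0.0771, 0.1489]
tool_rot: [0.029, 0.969, -0.013, 0.243]
force: [-0.6, -0.6, -0.5]
finger_gap: 0.552
gripper_force: 0.0
```

Run:
```python
from h import *
s=sensors.sense(); print(s['t'],s['q'],s['tcp_pos'],s['finger_gap'],R.from_quat(s['tool_rot']).as_matrix()[:,2])
im,m=snap('wrist','w3.png'); print(proj(m,(.434,.0696,.055)),proj(m,(.4192,.0704,.066)))
g=cv2.cvtColor(im,cv2.COLOR_RGB2GRAY); k=(g<45).astype('uint8'); k[230:]=0
n,l,st,c=cv2.connectedComponentsWithStats(k); print([(st[i],c[i]) for i in range(1,n) if st[i][4]>80])
```

```text
4.05 [-0.0846  0.2654  2.3828  0.0928  0.001  -1.6892] [0.4048 0.0771 0.1489] 0.5515899408653895 [ 0.4711 -0.0398 -0.8812]
[243.9965 156.7962] [243.3721 151.9548]
[(array([ 435,    0,   77,   91, 2275], dtype=int32), array([470.2725,  40.407 ])), (array([ 220,  142,   50,   56, 1481], dtype=int32), array([244.7914, 178.8008]))]
```

```bash
cat >> h.py <<'E'
def fk(L,q2,q3,q5):
    a,d,L1,L2,Lt=L; return np.array([a+L1*np.sin(q2)+L2*np.sin(q2+q3)+Lt*np.sin(q2+q3+q5),d+L1*np.cos(q2)+L2*np.cos(q2+q3)+Lt*np.cos(q2+q3+q5)])
def ik(L,r,z,tilt):
    "tilt: radians of tool z from straight down towards outward"
    a,d,L1,L2,Lt=L; p=np.pi-tilt; x=r-a-Lt*np.sin(p); y=z-d-Lt*np.cos(p)
    c=(x*x+y*y-L1*L1-L2*L2)/(2*L1*L2)
    if abs(c)>1: return None
    q3=np.arccos(c); q2=np.arctan2(x,y)-np.arctan2(L2*np.sin(q3),L1+L2*np.cos(q3)); return np.array([q2,q3,p-q2-q3])
E
python3 - <<'E'
from h import *
D=[(.614,.1938,.5284,1.4338,1.1814),(.3947,.1951,.1141,2.3407,.1602),(.3969,.1489,.2654,2.3828,.001)]
A=[];b=[]
for r,z,q2,q3,q5 in D:
    s,c=np.sin,np.cos
    A+=[[1,0,s(q2),s(q2+q3),s(q2+q3+q5)],[0,1,c(q2),c(q2+q3),c(q2+q3+q5)]]; b+=[r,z]
x,res,rk,sv=np.linalg.lstsq(np.array(A),np.array(b),rcond=None); print(x,np.array(A)@x-b,sv)
for t in (0,.1,.2,.3,.4): print(t,ik(x,.432,.0385,t))
E
```

```text
[ 0.1615 -0.0842  0.4845  0.2213  0.046 ] [-0.0037  0.01   -0.0146 -0.0089  0.0183 -0.0011] [3.1682 2.1431 0.5753 0.1928 0.0403]
0 [ 0.6375  2.585  -0.0809]
0.1 [ 0.6401  2.6079 -0.2064]
0.2 [ 0.6452  2.6325 -0.3361]
0.3 [ 0.653   2.6589 -0.4703]
0.4 [ 0.6638  2.687  -0.6093]
```

```bash
cat >> h.py <<'E'
A=-0.057
def tool(tilt,yaw=A):
    "tool x towards robot, y along cabinet y, z down tilted 'tilt' rad outwards (+x)"
    return R.from_euler('z',yaw)*R.from_euler('y',-tilt)*R.from_matrix(np.array([[-1,0,0],[0,1,0],[0,0,-1.]]))
def goto(pos,rot,n):
    s=sensors.sense(); d=(np.array(pos)-s['tcp_pos'])/.025/n
    r=(rot*R.from_quat(s['tool_rot']).inv()).as_rotvec()/np.deg2rad(30)/n
    print('t',round(s['t'],2),'per row x',n,':',np.round(np.r_[d,r],3).tolist())
E
python3 - <<'E'
from h import *
goto((.415,.0695,.115),tool(.175),8)
E
```

```text
t 4.1 per row x 8 : [0.051, -0.038, -0.169, 0.007, 0.075, 0.001]
```

Request:
move_arm(
  targets=[
    {"dx":0.05,"dy":-0.04,"dz":0,"rx":0.007,"ry":0.1,"rz":0},
    {"dx":0.05,"dy":-0.04,"dz":0,"rx":0.007,"ry":0.1,"rz":0},
    {"dx":0.05,"dy":-0.04,"dz":-0.2,"rx":0.007,"ry":0.1,"rz":0},
    {"dx":0.05,"dy":-0.04,"dz":-0.2,"rx":0.007,"ry":0.1,"rz":0},
    {"dx":0.05,"dy":-0.04,"dz":-0.2,"rx":0.007,"ry":0.1,"rz":0},
    {"dx":0.05,"dy":-0.04,"dz":-0.2,"rx":0.007,"ry":0.1,"rz":0},
    {"dx":0.05,"dy":-0.04,"dz":-0.25,"rx":0.007,"ry":0,"rz":0},
    {"dx":0.05,"dy":-0.04,"dz":-0.3,"rx":0.007,"ry":0,"rz":0},
    {"dx":0,"dy":0,"dz":0,"rx":0,"ry":0,"rz":0},
    {"dx":0,"dy":0,"dz":0,"rx":0,"ry":0,"rz":0},
  ],
)

```text
t: 5.35
tcp_pos: [0.4142, 0.0692, 0.1149]
tool_rot: [0.029, 0.996, -0.003, 0.088]
force: [0.5, -0.2, -0.2]
finger_gap: 0.55
gripper_force: 0.0
```

Run:
```python
from h import *
s=sensors.sense(); print(s['t'],s['q'],s['tcp_pos'],s['finger_gap'],R.from_quat(s['tool_rot']).as_matrix())
goto((.431,.0692,.036),tool(.175),8)
```

```text
5.35 [-0.1078  0.3547  2.1485  0.0157  0.4625 -1.6336] [0.4142 0.0692 0.1149] 0.5498226171723656 [[-0.9829  0.0586  0.1748]
 [ 0.0574  0.9983 -0.0119]
 [-0.1752 -0.0016 -0.9845]]
t 5.35 per row x 8 : [0.084, 0.0, -0.394, 0.0, 0.0, 0.0]
```

Request:
move_arm(
  targets=[
    {"dx":0.085,"dy":0,"dz":-0.4,"rx":0,"ry":0,"rz":0},
    {"dx":0.085,"dy":0,"dz":-0.4,"rx":0,"ry":0,"rz":0},
    {"dx":0.085,"dy":0,"dz":-0.4,"rx":0,"ry":0,"rz":0},
    {"dx":0.085,"dy":0,"dz":-0.4,"rx":0,"ry":0,"rz":0},
    {"dx":0.085,"dy":0,"dz":-0.4,"rx":0,"ry":0,"rz":0},
    {"dx":0.085,"dy":0,"dz":-0.4,"rx":0,"ry":0,"rz":0},
    {"dx":0.085,"dy":0,"dz":-0.4,"rx":0,"ry":0,"rz":0},
    {"dx":0.085,"dy":0,"dz":-0.35,"rx":0,"ry":0,"rz":0},
    {"dx":0,"dy":0,"dz":0,"rx":0,"ry":0,"rz":0},
    {"dx":0,"dy":0,"dz":0,"rx":0,"ry":0,"rz":0},
  ],
)

```text
t: 6.6
tcp_pos: [0.4318, 0.0691, 0.0364]
tool_rot: [0.029, 0.996, -0.003, 0.088]
force: [-0.4, -0.3, 0.3]
finger_gap: 0.547
gripper_force: 0.0
```

Request:
move_arm(
  targets=[
    {"dx":0,"dy":0,"dz":0,"rx":0,"ry":0,"rz":0},
    {"dx":0,"dy":0,"dz":0,"rx":0,"ry":0,"rz":0},
    {"dx":0,"dy":0,"dz":0,"rx":0,"ry":0,"rz":0},
    {"dx":0,"dy":0,"dz":0,"rx":0,"ry":0,"rz":0},
    {"dx":0,"dy":0,"dz":0,"rx":0,"ry":0,"rz":0},
    {"dx":0,"dy":0,"dz":0,"rx":0,"ry":0,"rz":0},
    {"dx":0,"dy":0,"dz":0,"rx":0,"ry":0,"rz":0},
    {"dx":0,"dy":0,"dz":0,"rx":0,"ry":0,"rz":0},
    {"dx":0,"dy":0,"dz":0,"rx":0,"ry":0,"rz":0},
    {"dx":0,"dy":0,"dz":0,"rx":0,"ry":0,"rz":0},
  ],
  claw=0,
  newtons=30,
)

```text
t: 7.85
tcp_pos: [0.4318, 0.0691, 0.0363]
tool_rot: [0.029, 0.996, -0.003, 0.088]
force: [0.2, 0.6, 0.3]
finger_gap: -0.002
gripper_force: 0.0
```

Run:
```python
from h import *
s=sensors.sense(); print(s['t'],s['q'],s['tcp_pos'],s['finger_gap'],s['force'],R.from_quat(s['tool_rot']).as_matrix()[:,2])
# arc plan: grasp point relative hinge, rotated
hin=np.array([.6485,.0567,.03]); c=np.array([np.cos(A),np.sin(A),0]); z=np.array([0,0,1.])
T=s['tcp_pos']; 
def tcp(th,tilt):
    f,u=.222,.025
    ff=f*np.cos(th)-u*np.sin(th); uu=f*np.sin(th)+u*np.cos(th)
    g=hin-c*ff+z*uu; tz=c*np.sin(tilt)-z*np.cos(tilt); return g+.019*tz
ths=np.r_[np.linspace(0,1.47,31)]; P=np.array([tcp(t,.175) for t in ths]); print(P[0],P[-1]); print((np.diff(P,axis=0)/.025).round(2).tolist())
```

```text
7.85 [-0.1027  0.5687  2.1734  0.0277  0.2229 -1.6416] [0.4318 0.0691 0.0363] -0.0021554530379160226 [0.2106 0.6223 0.2656] [ 0.1755 -0.0119 -0.9844]
[0.4302 0.0692 0.0363] [0.6543 0.0564 0.2347]
[[0.06, -0.0, 0.43], [0.08, -0.0, 0.43], [0.1, -0.01, 0.43], [0.12, -0.01, 0.42], [0.14, -0.01, 0.41], [0.16, -0.01, 0.41], [0.18, -0.01, 0.4], [0.2, -0.01, 0.39], [0.22, -0.01, 0.38], [0.24, -0.01, 0.37], [0.26, -0.01, 0.35], [0.27, -0.02, 0.34], [0.29, -0.02, 0.33], [0.31, -0.02, 0.31], [0.32, -0.02, 0.3], [0.33, -0.02, 0.28], [0.35, -0.02, 0.27], [0.36, -0.02, 0.25], [0.37, -0.02, 0.23], [0.38, -0.02, 0.21], [0.39, -0.02, 0.19], [0.4, -0.02, 0.17], [0.41, -0.02, 0.15], [0.42, -0.02, 0.13], [0.42, -0.02, 0.11], [0.43, -0.02, 0.09], [0.43, -0.02, 0.07], [0.43, -0.02, 0.05], [0.44, -0.02, 0.03], [0.44, -0.02, 0.01]]
```

The fingers closed on nothing, so I'm looking.

Run:
```python
from h import *
a,m=snap('wrist'); b,S=snap('scene'); t,T=snap('top')
s=sensors.sense()
print(proj(m,(.434,.0696,.055)),proj(m,s['tcp_pos']))
print('scene tcp',proj(S,s['tcp_pos']),'tab',proj(S,(.434,.0696,.055)),'top tab',proj(T,(.434,.0696,.055)),proj(T,s['tcp_pos']))
o=np.hstack([a[60:384,120:400],cv2.resize(b[110:290,230:390],None,fx=1.8,fy=1.8),])
cv2.imwrite('pics/m4.png',o[:,:,::-1]); print(o.shape)
```

```text
[250.1448 238.6256] [249.14   217.6522]
scene tcp [317.188  195.8566] tab [316.667  190.1453] top tab [324.2673 227.5106] [323.0792 228.5615]
(324, 568, 3)
```

View pics/m4.png

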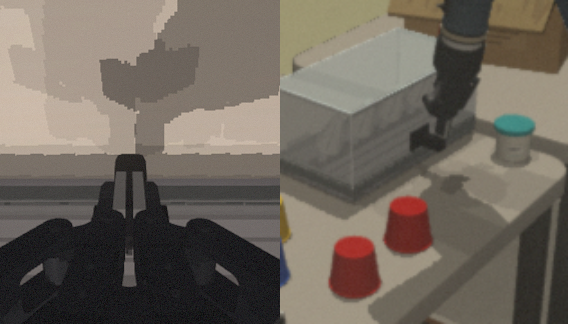

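Run:
```python
from h import *
b,S=snap('scene'); t,T=snap('top'); w,m=snap('wrist')
f=lambda i,r,k:cv2.resize(i[r[0]:r[1],r[2]:r[3]],k,interpolation=cv2.INTER_CUBIC)
o=np.hstack([f(b,(150,225,280,355),(390,390)),f(w,(200,300,200,300),(390,390))])
o=cv2.convertScaleAbs(o,alpha=1.8,beta=20)
cv2.imwrite('pics/m5.png',o[:,:,::-1])
```

```text
(no output)
```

View pics/m5.png

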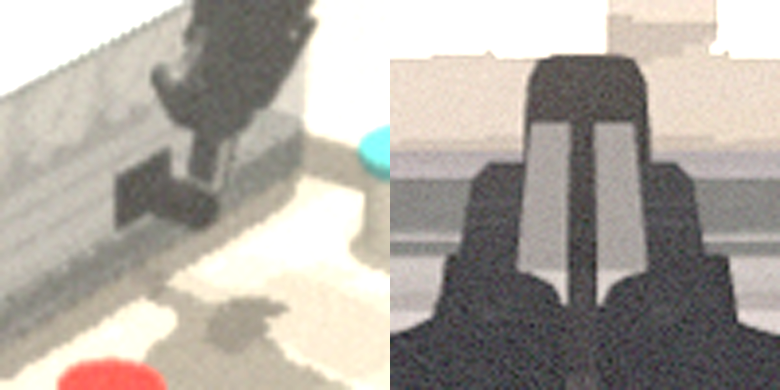

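Run:
```python
from h import *
b,S=snap('scene'); w,m=snap('wrist'); s=sensors.sense(); print(s['finger_gap'],s['tcp_pos'],m['fx'])
hin=np.array([.6485,.0567,.03]); c=np.array([np.cos(A),np.sin(A),0]); y=np.array([-np.sin(A),np.cos(A),0]); z=np.array([0,0,1.])
def ov(i,M,r,N):
    k=N/(r[1]-r[0]); o=cv2.resize(i[r[0]:r[1],r[2]:r[3]],(N,N),interpolation=cv2.INTER_CUBIC); o=cv2.convertScaleAbs(o,alpha=1.7,beta=20)
    P=lambda p:tuple(((proj(M,p)-[r[2],r[0]]+.5)*k).astype(int).tolist())
    q={(i,j,l):hin-c*(.18+.05*i)+y*(.009*j)+z*(.014+.022*l) for i in(0,1) for j in(-1,1) for l in(0,1)}
    for a in q:
        for d in q:
            if sum(u!=v for u,v in zip(a,d))==1: cv2.line(o,P(q[a]),P(q[d]),(255,0,0) if a[0]==d[0]==1 else (0,255,0),1)
    R_=R.from_quat(s['tool_rot']).as_matrix(); t=s['tcp_pos']
    cv2.line(o,P(t),P(t-R_[:,2]*.04),(255,255,0),1)
    return o
o=np.hstack([ov(b,S,(150,225,280,355),390),ov(w,m,(180,300,190,310),390)])
cv2.imwrite('pics/m6.png',o[:,:,::-1])
```

```text
-0.00047477648063998793 [0.4318 0.0691 0.0363] 306.60914661927654
```

View pics/m6.png

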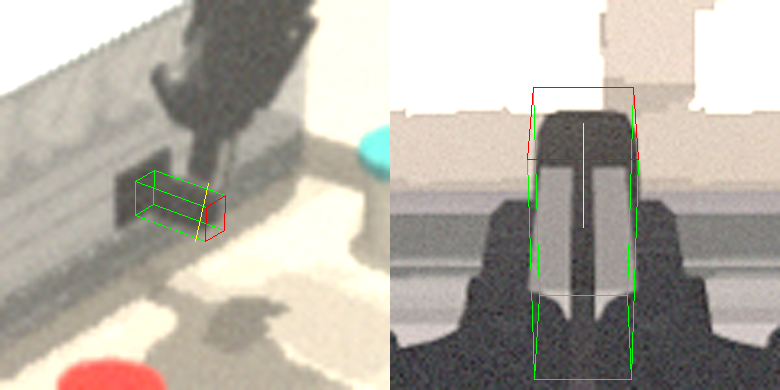

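The overlay shows the tab about 4 mm further in and higher than modelled. The shut fingers disappear behind the tab top, yet no force is read. I'll reopen and close again, watching the gap.

Request:
move_arm(
  targets=[
    {"dx":0,"dy":0,"dz":0,"rx":0,"ry":0,"rz":0},
    {"dx":0,"dy":0,"dz":0,"rx":0,"ry":0,"rz":0},
    {"dx":0,"dy":0,"dz":0,"rx":0,"ry":0,"rz":0},
    {"dx":0,"dy":0,"dz":0,"rx":0,"ry":0,"rz":0},
    {"dx":0,"dy":0,"dz":0,"rx":0,"ry":0,"rz":0},
    {"dx":0,"dy":0,"dz":0,"rx":0,"ry":0,"rz":0},
    {"dx":0,"dy":0,"dz":0,"rx":0,"ry":0,"rz":0},
    {"dx":0,"dy":0,"dz":0,"rx":0,"ry":0,"rz":0},
    {"dx":0,"dy":0,"dz":0,"rx":0,"ry":0,"rz":0},
    {"dx":0,"dy":0,"dz":0,"rx":0,"ry":0,"rz":0},
  ],
  claw=55,
)

```text
t: 9.5
tcp_pos: [0.4319, 0.0691, 0.0363]
tool_rot: [0.029, 0.996, -0.003, 0.088]
force: [-0.1, -0.3, -0.2]
finger_gap: 0.553
gripper_force: 0.0
```

Run:
```python
from h import *
b,S=snap('scene'); w,m=snap('wrist'); s=sensors.sense(); print(s['finger_gap'],s['force'])
f=lambda i,r,k:cv2.resize(i[r[0]:r[1],r[2]:r[3]],k,interpolation=cv2.INTER_CUBIC)
o=np.hstack([f(b,(150,225,280,355),(390,390)),f(w,(160,300,180,320),(390,390))])
cv2.imwrite('pics/m7.png',cv2.convertScaleAbs(o,alpha=1.8,beta=20)[:,:,::-1])
```

```text
0.5487634022477771 [ 0.1771 -0.0704 -0.2233]
```

View pics/m7.png

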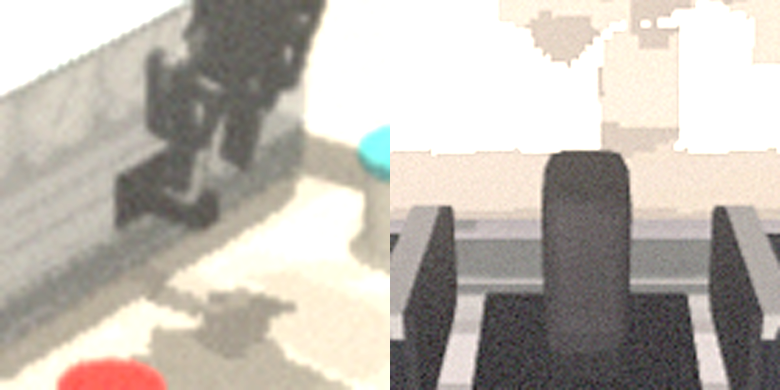

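Run:
```python
from h import *
S=cams.camera_model('scene'); m=cams.camera_model('wrist')
print(tri([(S,(280+200/5.2,150+180/5.2)),(m,(190+583/3.25-120,180+165/3.25))]))
# open tips: left finger (+y) scene (165,140), wrist tip
print('open tip L? ',tri([(S,(280+165/5.2,150+142/5.2)),(m,(180+(735-390)/2.79,160+207/2.79))]),tri([(S,(280+235/5.2,150+165/5.2)),(m,(180+(435-390)/2.79,160+207/2.79))]))
print('tab end top centre',tri([(S,(280+205/5.2,150+190/5.2)),(m,(180+(585-390)/2.79,160+200/2.79))]))
print('tab end bottom',tri([(S,(280+205/5.2,150+228/5.2)),(m,(180+(585-390)/2.79,160+152/2.79))]))
```

```text
(array([0.4223, 0.071 , 0.073 ]), [np.float64(0.00580191098703522), np.float64(0.005801910987035301)])
open tip L?  (array([0.4201, 0.0972, 0.0989]), [np.float64(0.016806795119502723), np.float64(0.01680679511950285)]) (array([0.4186, 0.0438, 0.0746]), [np.float64(0.0032195229483174847), np.float64(0.003219522948317626)])
tab end top centre (array([0.4219, 0.0706, 0.069 ]), [np.float64(0.0026099373419536673), np.float64(0.0026099373419536834)])
tab end bottom (array([0.4235, 0.0701, 0.0459]), [np.float64(0.00023415389172146554), np.float64(0.00023415389172148137)])
```

The tab end measures z 0.046–0.069 at x 0.4225, y 0.070, which is as expected. The finger tips appear above it at about 0.073, so the reported TCP looks low. Going 20 mm lower is safe on either reading.

Request:
move_arm(
  targets=[
    {"dx":0,"dy":0.05,"dz":-0.2,"rx":0,"ry":0,"rz":0},
    {"dx":0,"dy":0,"dz":-0.2,"rx":0,"ry":0,"rz":0},
    {"dx":0,"dy":0,"dz":-0.2,"rx":0,"ry":0,"rz":0},
    {"dx":0,"dy":0,"dz":-0.2,"rx":0,"ry":0,"rz":0},
    {"dx":0,"dy":0,"dz":0,"rx":0,"ry":0,"rz":0},
    {"dx":0,"dy":0,"dz":0,"rx":0,"ry":0,"rz":0},
    {"dx":0,"dy":0,"dz":0,"rx":0,"ry":0,"rz":0},
    {"dx":0,"dy":0,"dz":0,"rx":0,"ry":0,"rz":0},
    {"dx":0,"dy":0,"dz":0,"rx":0,"ry":0,"rz":0},
    {"dx":0,"dy":0,"dz":0,"rx":0,"ry":0,"rz":0},
  ],
)

```text
t: 10.85
tcp_pos: [0.4319, 0.0703, 0.0164]
tool_rot: [0.029, 0.996, -0.003, 0.088]
force: [-0.2, 0.4, -0.1]
finger_gap: 0.549
gripper_force: 0.0
```

Request:
move_arm(
  targets=[
    {"dx":0,"dy":0,"dz":0,"rx":0,"ry":0,"rz":0},
    {"dx":0,"dy":0,"dz":0,"rx":0,"ry":0,"rz":0},
    {"dx":0,"dy":0,"dz":0,"rx":0,"ry":0,"rz":0},
    {"dx":0,"dy":0,"dz":0,"rx":0,"ry":0,"rz":0},
    {"dx":0,"dy":0,"dz":0,"rx":0,"ry":0,"rz":0},
    {"dx":0,"dy":0,"dz":0,"rx":0,"ry":0,"rz":0},
    {"dx":0,"dy":0,"dz":0,"rx":0,"ry":0,"rz":0},
    {"dx":0,"dy":0,"dz":0,"rx":0,"ry":0,"rz":0},
    {"dx":0,"dy":0,"dz":0,"rx":0,"ry":0,"rz":0},
    {"dx":0,"dy":0,"dz":0,"rx":0,"ry":0,"rz":0},
  ],
  claw=0,
  newtons=30,
)

```text
t: 12.1
tcp_pos: [0.4318, 0.0699, 0.0165]
tool_rot: [0.029, 0.996, -0.004, 0.088]
force: [-2.2, -4.8, 2.5]
finger_gap: 0.2
gripper_force: 32.2
```

Run:
```python
from h import *
s=sensors.sense(); print(s['t'],s['q'],s['tcp_pos'],s['finger_gap'],s['gripper_force'],s['force'])
```

```text
12.1 [-0.1004  0.6222  2.1838  0.0342  0.1588 -1.6457] [0.4318 0.0699 0.0165] 0.1995687552485513 32.21148490905762 [-2.2111 -4.7831  2.5   ]
```

Run:
```python
from h import *
S=cams.camera_model('scene'); m=cams.camera_model('wrist'); s=sensors.sense(); t=np.array(s['tcp_pos']); z=R.from_quat(s['tool_rot']).as_matrix()[:,2]
for d in np.arange(0,.06,.01): print(d,proj(m,t-d*z),proj(S,t-d*z+[0,0,.02]))
b,_=snap('scene','s8.png')
```

```text
0.0 [249.147  217.6214] [317.0662 195.9079]
0.01 [249.1522 224.3261] [317.64  193.153]
0.02 [249.158 231.76 ] [318.2181 190.3771]
0.03 [249.1645 240.049 ] [318.8007 187.5799]
0.04 [249.1717 249.3496] [319.3878 184.7611]
0.05 [249.1799 259.859 ] [319.9795 181.9205]
```

The grip now holds on the tab (gap 0.20). The reported TCP lies about 34 mm beyond the real tips, so I'm re-gripping slightly deeper and further onto the tab.

Request:
move_arm(
  targets=[
    {"dx":0,"dy":0,"dz":0,"rx":0,"ry":0,"rz":0},
    {"dx":0,"dy":0,"dz":0,"rx":0,"ry":0,"rz":0},
    {"dx":0,"dy":0,"dz":0,"rx":0,"ry":0,"rz":0},
    {"dx":0,"dy":0,"dz":0,"rx":0,"ry":0,"rz":0},
    {"dx":0,"dy":0,"dz":0,"rx":0,"ry":0,"rz":0},
    {"dx":0.1,"dy":0,"dz":-0.1,"rx":0,"ry":0,"rz":0},
    {"dx":0.1,"dy":0,"dz":-0.1,"rx":0,"ry":0,"rz":0},
    {"dx":0.1,"dy":0,"dz":-0.1,"rx":0,"ry":0,"rz":0},
    {"dx":0,"dy":0,"dz":-0.1,"rx":0,"ry":0,"rz":0},
    {"dx":0,"dy":0,"dz":0,"rx":0,"ry":0,"rz":0},
  ],
  claw=45,
)

```text
t: 13.4
tcp_pos: [0.4391, 0.0704, 0.006]
tool_rot: [0.029, 0.996, -0.003, 0.088]
force: [0.6, -0.1, -1.1]
finger_gap: 0.451
gripper_force: 0.0
```

Request:
move_arm(
  targets=[
    {"dx":0,"dy":0,"dz":0,"rx":0,"ry":0,"rz":0},
    {"dx":0,"dy":0,"dz":0,"rx":0,"ry":0,"rz":0},
    {"dx":0,"dy":0,"dz":0,"rx":0,"ry":0,"rz":0},
    {"dx":0,"dy":0,"dz":0,"rx":0,"ry":0,"rz":0},
    {"dx":0,"dy":0,"dz":0,"rx":0,"ry":0,"rz":0},
    {"dx":0,"dy":0,"dz":0,"rx":0,"ry":0,"rz":0},
    {"dx":0,"dy":0,"dz":0,"rx":0,"ry":0,"rz":0},
    {"dx":0,"dy":0,"dz":0,"rx":0,"ry":0,"rz":0},
    {"dx":0,"dy":0,"dz":0,"rx":0,"ry":0,"rz":0},
    {"dx":0,"dy":0,"dz":0,"rx":0,"ry":0,"rz":0},
  ],
  claw=0,
  newtons=30,
)

```text
t: 14.65
tcp_pos: [0.4391, 0.0695, 0.0065]
tool_rot: [0.029, 0.996, -0.004, 0.088]
force: [-2.2, -9.6, 1.2]
finger_gap: 0.205
gripper_force: 34.4
```

Run:
```python
from h import *
s=sensors.sense(); print(s['t'],s['q'],s['tcp_pos'],s['finger_gap'],s['gripper_force'],s['force'])
# grasp pt (true) fixed to hood; arc
t=np.array(s['tcp_pos']); tz=R.from_quat(s['tool_rot']).as_matrix()[:,2]
g=t-.053*tz; hin=np.array([.651,.0567,.032]); c=np.array([np.cos(A),np.sin(A),0]); z=np.array([0,0,1.])
f=-(g-hin)@c; u=(g-hin)@z; print('g',g,'f,u',f,u)
ths=np.linspace(0,1.46,31); P=np.array([-c*(f*np.cos(a)-u*np.sin(a))+z*(f*np.sin(a)+u*np.cos(a)) for a in ths])
print((np.diff(P,axis=0)/.025).round(2).tolist())
```

```text
14.65 [-0.0993  0.65    2.1697  0.0343  0.1455 -1.6449] [0.4391 0.0695 0.0065] 0.20496174222781005 34.416259825229645 [-2.151  -9.6015  1.2388]
g [0.4298 0.0701 0.0587] f,u 0.22162180997827988 0.026691291051057463
[[0.06, -0.0, 0.43], [0.08, -0.0, 0.43], [0.1, -0.01, 0.42], [0.12, -0.01, 0.42], [0.14, -0.01, 0.41], [0.16, -0.01, 0.4], [0.18, -0.01, 0.39], [0.2, -0.01, 0.38], [0.22, -0.01, 0.37], [0.24, -0.01, 0.36], [0.26, -0.01, 0.35], [0.27, -0.02, 0.34], [0.29, -0.02, 0.32], [0.3, -0.02, 0.31], [0.32, -0.02, 0.29], [0.33, -0.02, 0.28], [0.35, -0.02, 0.26], [0.36, -0.02, 0.25], [0.37, -0.02, 0.23], [0.38, -0.02, 0.21], [0.39, -0.02, 0.19], [0.4, -0.02, 0.17], [0.41, -0.02, 0.15], [0.41, -0.02, 0.13], [0.42, -0.02, 0.11], [0.42, -0.02, 0.09], [0.43, -0.02, 0.07], [0.43, -0.02, 0.05], [0.43, -0.02, 0.03], [0.43, -0.02, 0.01]]
```

Request:
move_arm(
  targets=[
    {"dx":0.06,"dy":-0.03,"dz":0.43,"rx":0,"ry":0,"rz":0},
    {"dx":0.08,"dy":0,"dz":0.43,"rx":0,"ry":0,"rz":0},
    {"dx":0.1,"dy":-0.01,"dz":0.42,"rx":0,"ry":0,"rz":0},
    {"dx":0.12,"dy":-0.01,"dz":0.42,"rx":0,"ry":0,"rz":0},
    {"dx":0.14,"dy":-0.01,"dz":0.41,"rx":0,"ry":0,"rz":0},
    {"dx":0.16,"dy":-0.01,"dz":0.4,"rx":0,"ry":0,"rz":0},
    {"dx":0.18,"dy":-0.01,"dz":0.39,"rx":0,"ry":0,"rz":0},
    {"dx":0.2,"dy":-0.01,"dz":0.38,"rx":0,"ry":0,"rz":0},
    {"dx":0.22,"dy":-0.01,"dz":0.37,"rx":0,"ry":0,"rz":0},
    {"dx":0.24,"dy":-0.01,"dz":0.36,"rx":0,"ry":0,"rz":0},
  ],
)

```text
t: 15.9
tcp_pos: [0.4775, 0.0672, 0.1071]
tool_rot: [0.029, 0.996, -0.004, 0.089]
force: [4.7, -4.2, -6.2]
finger_gap: 0.206
gripper_force: 32.0
```

Hood is rising with the gripper and forces are small; continuing the arc.

Request:
move_arm(
  targets=[
    {"dx":0.26,"dy":-0.02,"dz":0.35,"rx":0,"ry":0,"rz":0},
    {"dx":0.27,"dy":-0.02,"dz":0.34,"rx":0,"ry":0,"rz":0},
    {"dx":0.29,"dy":-0.02,"dz":0.32,"rx":0,"ry":0,"rz":0},
    {"dx":0.3,"dy":-0.02,"dz":0.31,"rx":0,"ry":0,"rz":0},
    {"dx":0.32,"dy":-0.02,"dz":0.29,"rx":0,"ry":0,"rz":0},
    {"dx":0.33,"dy":-0.02,"dz":0.28,"rx":0,"ry":0,"rz":0},
    {"dx":0.35,"dy":-0.02,"dz":0.26,"rx":0,"ry":0,"rz":0},
    {"dx":0.36,"dy":-0.02,"dz":0.25,"rx":0,"ry":0,"rz":0},
    {"dx":0.37,"dy":-0.02,"dz":0.23,"rx":0,"ry":0,"rz":0},
    {"dx":0.38,"dy":-0.02,"dz":0.21,"rx":0,"ry":0,"rz":0},
  ],
)

```text
t: 17.15
tcp_pos: [0.5581, 0.0627, 0.178]
tool_rot: [0.029, 0.996, -0.003, 0.088]
force: [-2.0, -0.3, -2.5]
finger_gap: 0.199
gripper_force: 31.6
```

Request:
move_arm(
  targets=[
    {"dx":0.39,"dy":-0.02,"dz":0.19,"rx":0,"ry":0,"rz":0},
    {"dx":0.4,"dy":-0.02,"dz":0.17,"rx":0,"ry":0,"rz":0},
    {"dx":0.41,"dy":-0.02,"dz":0.15,"rx":0,"ry":0,"rz":0},
    {"dx":0.41,"dy":-0.02,"dz":0.13,"rx":0,"ry":0,"rz":0},
    {"dx":0.42,"dy":-0.02,"dz":0.11,"rx":0,"ry":0,"rz":0},
    {"dx":0.42,"dy":-0.02,"dz":0.09,"rx":0,"ry":0,"rz":0},
    {"dx":0.43,"dy":-0.02,"dz":0.07,"rx":0,"ry":0,"rz":0},
    {"dx":0.43,"dy":-0.02,"dz":0.05,"rx":0,"ry":0,"rz":0},
    {"dx":0.43,"dy":-0.02,"dz":0.03,"rx":0,"ry":0,"rz":0},
    {"dx":0.43,"dy":-0.02,"dz":0.01,"rx":0,"ry":0,"rz":0},
  ],
)

```text
t: 18.4
tcp_pos: [0.6629, 0.0569, 0.2027]
tool_rot: [0.029, 0.996, -0.004, 0.088]
force: [-1.1, -5.3, 0.8]
finger_gap: 0.201
gripper_force: 32.5
```

Run:
```python
from h import *
s=sensors.sense(); print(s['t'],s['q'],s['tcp_pos'],s['finger_gap'],s['gripper_force'],s['force'])
b,S=snap('scene','s9.png')
```

```text
18.4 [-0.0828  0.5004  1.4758  0.0019  0.988  -1.5961] [0.6629 0.0569 0.2027] 0.20071798269673669 32.48800456523895 [-1.0723 -5.3026  0.7783]
```

View pics/s9.png

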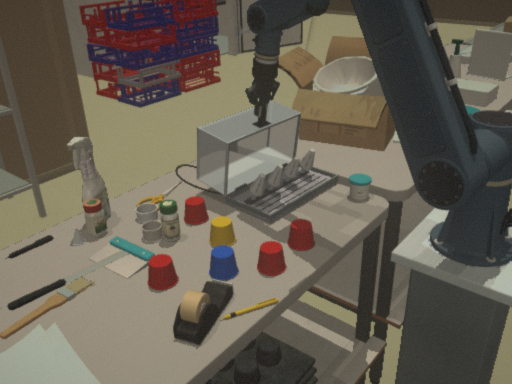

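Hood is up, pegs are visible at (260–305, 160–185), and the blue cup at (223,262) has shifted slightly. I'll push gently on to the stop, then let go.

Request:
move_arm(
  targets=[
    {"dx":0.2,"dy":-0.02,"dz":0,"rx":0,"ry":0,"rz":0},
    {"dx":0.2,"dy":-0.02,"dz":0,"rx":0,"ry":0,"rz":0},
    {"dx":0,"dy":0,"dz":0,"rx":0,"ry":0,"rz":0},
    {"dx":0,"dy":0,"dz":0,"rx":0,"ry":0,"rz":0},
    {"dx":0,"dy":0,"dz":0,"rx":0,"ry":0,"rz":0},
    {"dx":0,"dy":0,"dz":0,"rx":0,"ry":0,"rz":0},
    {"dx":0,"dy":0,"dz":0,"rx":0,"ry":0,"rz":0},
    {"dx":0,"dy":0,"dz":0,"rx":0,"ry":0,"rz":0},
    {"dx":0,"dy":0,"dz":0,"rx":0,"ry":0,"rz":0},
    {"dx":0,"dy":0,"dz":0,"rx":0,"ry":0,"rz":0},
  ],
)

```text
t: 19.7
tcp_pos: [0.6718, 0.0564, 0.2025]
tool_rot: [0.029, 0.996, -0.004, 0.088]
force: [0.8, -5.1, -0.8]
finger_gap: 0.204
gripper_force: 32.4
```

Request:
move_arm(
  targets=[
    {"dx":0,"dy":0,"dz":0,"rx":0,"ry":0,"rz":0},
    {"dx":0,"dy":0,"dz":0,"rx":0,"ry":0,"rz":0},
    {"dx":0,"dy":0,"dz":0,"rx":0,"ry":0,"rz":0},
    {"dx":0,"dy":0,"dz":0,"rx":0,"ry":0,"rz":0},
    {"dx":-0.1,"dy":0,"dz":0.5,"rx":0,"ry":0,"rz":0},
    {"dx":-0.1,"dy":0,"dz":0.5,"rx":0,"ry":0,"rz":0},
    {"dx":-0.1,"dy":0,"dz":0.5,"rx":0,"ry":0,"rz":0},
    {"dx":-0.1,"dy":0,"dz":0.5,"rx":0,"ry":0,"rz":0},
    {"dx":-0.1,"dy":0,"dz":0.5,"rx":0,"ry":0,"rz":0},
    {"dx":-0.1,"dy":0,"dz":0.5,"rx":0,"ry":0,"rz":0},
  ],
  claw=45,
)

```text
t: 20.95
tcp_pos: [0.6567, 0.0566, 0.2785]
tool_rot: [0.029, 0.996, -0.003, 0.088]
force: [0.1, -0.1, 0.6]
finger_gap: 0.446
gripper_force: 0.0
```

Run:
```python
from h import *
s=sensors.sense(); print(s['t'],s['tcp_pos'],s['finger_gap'],s['force'])
w,m=snap('wrist','w10.png')
t,T=snap('top','t10.png'); b,S=snap('scene','s10.png')
for n,i,M in (('top',t,T),('scene',b,S)):
    for c in HUE:
        for st,ce in blobs(i,c): 
            if ce[1]>120:print(n,c,st,ce,atz(M,ce,.045)[:2])
o=np.hstack([cv2.resize(t[110:270,240:420],None,fx=2.2,fy=2.2,interpolation=cv2.INTER_CUBIC),cv2.resize(b[80:240,190:350],(390,352),interpolation=cv2.INTER_CUBIC)]); print(o.shape)
cv2.imwrite('pics/m10.png',cv2.convertScaleAbs(o,alpha=1.3)[:,:,::-1])
```

```text
20.95 [0.6567 0.0566 0.2785] 0.44631678581326384 [ 0.075  -0.1385  0.639 ]
top red [218, 131, 23, 26, 468] [228.8, 144.0] [0.6653 0.3384]
top red [124, 180, 28, 24, 519] [137.8, 191.4] [0.5237 0.5874]
top red [194, 242, 25, 25, 474] [205.6, 254.1] [0.3551 0.3925]
top red [240, 242, 24, 25, 469] [251.7, 254.3] [0.3572 0.2666]
top blue [165, 213, 25, 24, 159] [180.3, 225.5] [0.4315 0.465 ]
top yellow [202, 180, 24, 24, 206] [215.8, 195.0] [0.5184 0.3703]
top yellow [139, 268, 33, 19, 113] [155.7, 277.1] [0.291  0.5248]
scene red [184, 196, 24, 29, 524] [195.1, 210.5] [0.6515 0.3592]
scene red [288, 220, 26, 31, 631] [300.6, 235.2] [0.3403 0.2885]
scene red [257, 241, 29, 35, 761] [270.9, 258.5] [0.3384 0.4154]
scene red [148, 254, 30, 36, 842] [161.3, 272.3] [0.5071 0.6103]
scene blue [212, 246, 21, 13, 216] [221.8, 251.9] [0.4513 0.4653]
scene yellow [137, 195, 27, 11, 116] [152.5, 199.3] [0.8017 0.3868]
scene yellow [209, 216, 27, 30, 609] [221.5, 231.4] [0.516  0.3963]
scene yellow [235, 298, 43, 17, 179] [256.8, 306.0] [0.2579 0.5676]
(352, 786, 3)
```

View pics/m10.png

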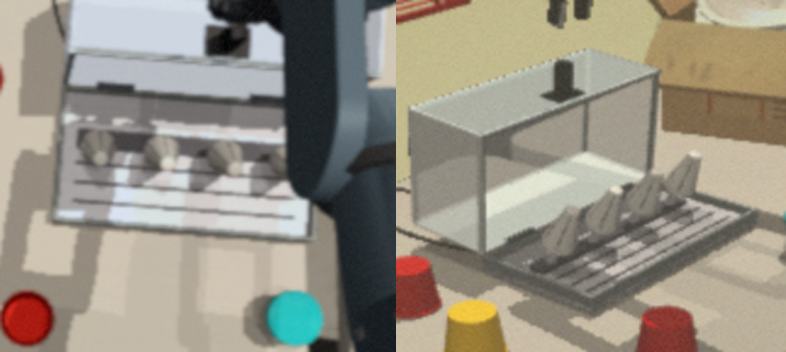

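Hood rests open; the blue cup was knocked to about (0.43, 0.465). Moving back to a viewing pose with the tool yawed a quarter turn.

```bash
cat >> h.py <<'E'
def tool2(tilt,yaw=A):
    "tool y outward (+x), camera on +y side, z down tilted 'tilt' outwards"
    return R.from_euler('z',yaw)*R.from_euler('y',-tilt)*R.from_matrix(np.array([[0,1,0],[1,0,0],[0,0,-1.]]))
E
python3 - <<'E'
from h import *
goto((.44,.06,.29),tool2(.25),10)
E
```

```text
t 21.1 per row x 10 : [-0.869, 0.014, 0.045, 0.063, -0.015, -0.293]
```

Request:
move_arm(
  targets=[
    {"dx":-0.87,"dy":0.014,"dz":0.045,"rx":0.063,"ry":-0.015,"rz":-0.293},
    {"dx":-0.87,"dy":0.014,"dz":0.045,"rx":0.063,"ry":-0.015,"rz":-0.293},
    {"dx":-0.87,"dy":0.014,"dz":0.045,"rx":0.063,"ry":-0.015,"rz":-0.293},
    {"dx":-0.87,"dy":0.014,"dz":0.045,"rx":0.063,"ry":-0.015,"rz":-0.293},
    {"dx":-0.87,"dy":0.014,"dz":0.045,"rx":0.063,"ry":-0.015,"rz":-0.293},
    {"dx":-0.87,"dy":0.014,"dz":0.045,"rx":0.063,"ry":-0.015,"rz":-0.293},
    {"dx":-0.87,"dy":0.014,"dz":0.045,"rx":0.063,"ry":-0.015,"rz":-0.293},
    {"dx":-0.87,"dy":0.014,"dz":0.045,"rx":0.063,"ry":-0.015,"rz":-0.293},
    {"dx":-0.87,"dy":0.014,"dz":0.045,"rx":0.063,"ry":-0.015,"rz":-0.293},
    {"dx":-0.87,"dy":0.014,"dz":0.045,"rx":0.063,"ry":-0.015,"rz":-0.293},
  ],
  claw=100,
)

```text
t: 22.35
tcp_pos: [0.4382, 0.0601, 0.2883]
tool_rot: [0.723, 0.679, 0.085, 0.09]
force: [-0.0, -0.0, 0.5]
finger_gap: 1.0
gripper_force: 0.0
```

Run:
```python
from h import *
s=sensors.sense(); print(s['t'],s['q'],s['tcp_pos'],s['finger_gap'],s['force']); print(R.from_quat(s['tool_rot']).as_matrix())
w,m=snap('wrist','w11.png'); t,T=snap('top','t11.png'); b,S=snap('scene','s11.png')
np.save('w11.npy',{'fx':m['fx'],'fy':m['fy'],'cx':m['cx'],'cy':m['cy'],'extrinsics':m['extrinsics']},allow_pickle=True)
c=np.array([np.cos(A),np.sin(A),0]); y=np.array([-np.sin(A),np.cos(A),0])
for k in range(4):
    p=np.array([.651,.0567,.115])-c*.09+y*(-.12+.08*k); print(k+1,p,[proj(M,p).round(0) for M in (m,T,S)])
o=np.vstack([np.hstack([cv2.resize(t[150:220,255:395],(420,210),interpolation=cv2.INTER_CUBIC),cv2.resize(b[140:200,240:330],(360,240),interpolation=cv2.INTER_CUBIC)[:210]]),cv2.resize(w,(780,585),interpolation=cv2.INTER_CUBIC)[:385]])
print(o.shape); cv2.imwrite('pics/m11.png',cv2.convertScaleAbs(o,alpha=1.3)[:,:,::-1])
```

```text
22.35 [-0.1311  0.0383  1.9099  0.0218  0.9448 -0.079 ] [0.4382 0.0601 0.2883] 1.0000106390019814 [-0.0475 -0.0352  0.4575]
[[ 0.0625  0.9672  0.2463]
 [ 0.998  -0.0607 -0.0146]
 [ 0.0008  0.2467 -0.9691]]
1 [ 0.5543 -0.058   0.115 ] [array([304., 234.]), array([377., 182.]), array([307., 149.])]
2 [0.5589 0.0219 0.115 ] [array([308., 178.]), array([347., 179.]), array([292., 156.])]
3 [0.5634 0.1018 0.115 ] [array([311., 114.]), array([317., 177.]), array([275., 165.])]
4 [0.568  0.1816 0.115 ] [array([315.,  40.]), array([286., 174.]), array([257., 174.])]
(595, 780, 3)
```

View pics/m11.png

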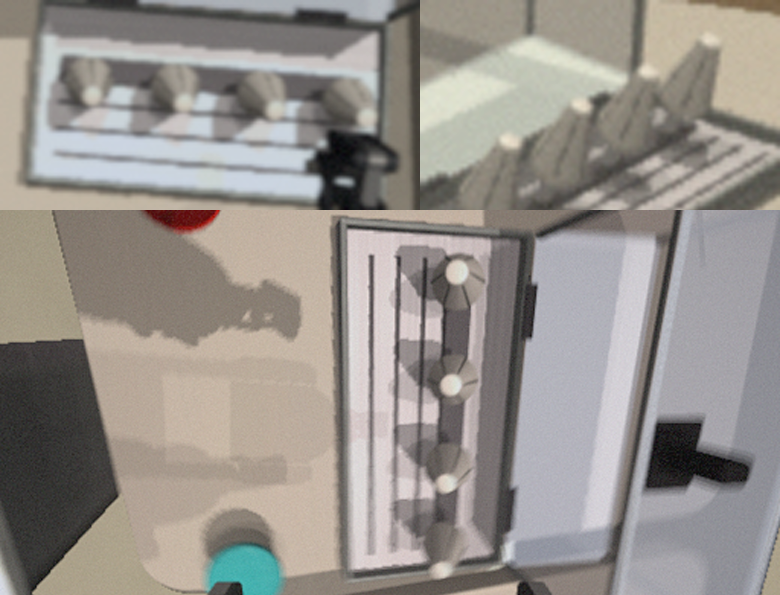

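Run:
```python
from h import *
T=cams.camera_model('top');S=cams.camera_model('scene');m=cams.camera_model('wrist')
h=.35
W=[(440,570),(446,483),(450,385),(457,272)];P=[(365,118),(273,110),(182,102),(92,95)];Q=[(710,42),(648,72),(581,105),(509,142)]
X=[]
for k in range(4):
    o=[(m,(W[k][0]/1.523-h,(W[k][1]-210)/1.523-h)),(T,(255+P[k][0]/3-h,150+P[k][1]/3-h)),(S,(240+(Q[k][0]-420)/4-h,140+Q[k][1]/4-h))]
    x,r=tri(o); X.append(x); print(k+1,x,np.round(r,4), 'top+scene',tri(o[1:])[0])
X=np.array(X); d=X[3]-X[0]; print('dir',d/np.linalg.norm(d),np.linalg.norm(d)/3,'yaw',-np.arctan2(d[0],d[1]), X.mean(0))
```

```text
1 [ 0.5335 -0.0547  0.1163] [0.0012 0.0009 0.0003] top+scene [ 0.534  -0.0543  0.1164]
2 [0.5386 0.0252 0.1173] [0.0008 0.0013 0.0005] top+scene [0.5386 0.0258 0.1176]
3 [0.5435 0.1041 0.1169] [0.0016 0.0016 0.0004] top+scene [0.5439 0.1049 0.1176]
4 [0.549  0.1831 0.1156] [0.0006 0.0004 0.0003] top+scene [0.5491 0.1833 0.116 ]
dir [ 0.0649  0.9979 -0.0028] 0.07942016671205422 yaw -0.06489995754115067 [0.5412 0.0644 0.1165]
```

Peg tips measure 0.1156–0.1173 m high and 79.4 mm apart with yaw -0.065, matching the text (115 mm, 80 mm). Going above the red cup.

```bash
sed -i 's/^A=.*/A=-0.063/' h.py
cat >> h.py <<'E'
TIP=np.array([.5412,.0640,.1155])+np.outer(np.array([-1.5,-.5,.5,1.5])*.08,[-np.sin(A),np.cos(A),0])
E
python3 - <<'E'
from h import *
print(TIP); goto((.3565,.264,.11),tool2(0),10)
E
```

```text
[[ 0.5336 -0.0558  0.1155]
 [ 0.5387  0.0241  0.1155]
 [ 0.5437  0.1039  0.1155]
 [ 0.5488  0.1838  0.1155]]
t 22.5 per row x 10 : [-0.328, 0.815, -0.714, 0.003, 0.048, -0.002]
```

Request:
move_arm(
  targets=[
    {"dx":-0.328,"dy":0.815,"dz":-0.5,"rx":0.003,"ry":0.048,"rz":0},
    {"dx":-0.328,"dy":0.815,"dz":-0.7,"rx":0.003,"ry":0.048,"rz":0},
    {"dx":-0.328,"dy":0.815,"dz":-0.7,"rx":0.003,"ry":0.048,"rz":0},
    {"dx":-0.328,"dy":0.815,"dz":-0.75,"rx":0.003,"ry":0.048,"rz":0},
    {"dx":-0.328,"dy":0.815,"dz":-0.75,"rx":0.003,"ry":0.048,"rz":0},
    {"dx":-0.328,"dy":0.815,"dz":-0.75,"rx":0.003,"ry":0.048,"rz":0},
    {"dx":-0.328,"dy":0.815,"dz":-0.75,"rx":0.003,"ry":0.048,"rz":0},
    {"dx":-0.328,"dy":0.815,"dz":-0.75,"rx":0.003,"ry":0.048,"rz":0},
    {"dx":-0.328,"dy":0.815,"dz":-0.75,"rx":0.003,"ry":0.048,"rz":0},
    {"dx":-0.328,"dy":0.815,"dz":-0.74,"rx":0.003,"ry":0.048,"rz":0},
  ],
  claw=100,
)

```text
t: 23.75
tcp_pos: [0.3588, 0.2652, 0.1091]
tool_rot: [0.726, 0.687, 0.0, -0.001]
force: [-1.0, -0.5, -0.5]
finger_gap: 1.0
gripper_force: 0.0
```

```bash
cat >> h.py <<'E'
def cup(col,near,guess):
    "fit cup centre on table by matching projected top-face/silhouette blob bounds from several views"
    from scipy.optimize import least_squares
    V=[]
    for n in ('wrist','top','scene'):
        im,m=snap(n); h=cv2.cvtColor(im,cv2.COLOR_RGB2HSV); k=0
        for lo,hi in HUE[col]: k=k|cv2.inRange(h,(max(lo-3,0),90,35),(min(hi+3,180),255,255))
        pr=proj(m,[*guess,.045]); nn,l,st,c=cv2.connectedComponentsWithStats(k)
        i=[(np.linalg.norm(c[j]-pr),j) for j in range(1,nn) if st[j][4]>120]
        if i and min(i)[0]<near[n]:
            s=st[min(i)[1]]; V.append((m,np.array([s[0],s[1],s[0]+s[2]-1,s[1]+s[3]-1]),n))
    a=np.linspace(0,2*np.pi,72)
    def box(m,p):
        q=np.array([proj(m,[p[0]+r*np.cos(t),p[1]+r*np.sin(t),z]) for r,z in((.035,0),(.027,.06)) for t in a]); return np.r_[q.min(0),q.max(0)]
    for v in V:
        f=least_squares(lambda p:box(v[0],p)-v[1],guess); print(v[2],v[1],'centre',f.x,'resid',np.round(f.fun,1))
    f=least_squares(lambda p:np.concatenate([(box(v[0],p)-v[1])/v[0]['fx'] for v in V]),guess,loss='soft_l1',f_scale=.003); return f.x
E
python3 - <<'E'
from h import *
s=sensors.sense(); print(s['t'],s['q'],s['tcp_pos'])
print(cup('red',dict(wrist=70,top=12,scene=20),(.357,.265)))
cv2.imwrite('pics/w12.png',snap('wrist')[0][:,:,::-1])
E
```

```text
23.75 [0.3836 0.4371 1.9552 0.0026 0.75   0.4365] [0.3588 0.2652 0.1091]
wrist [207 133 281 220] centre [0.3553 0.2692] resid [ 0.9 -0.2 -0.9  0.1]
scene [287 219 314 250] centre [0.3582 0.2621] resid [ 0.3 -0.6 -0.3  0.5]
[0.3552 0.2691]
```

Run:
```python
from h import *
from scipy.optimize import least_squares
a=np.linspace(0,2*np.pi,72)
def box(m,p):
    q=np.array([proj(m,[p[0]+r*np.cos(t),p[1]+r*np.sin(t),z]) for r,z in((.035,0),(.027,.06)) for t in a]); return np.r_[q.min(0),q.max(0)]
for n,f in (('top','t10'),('top','top0'),('scene','s11'),('scene','s1')):
    m=cams.camera_model(n); im=cv2.imread(f'pics/{f}.png')[:,:,::-1].copy()
    h=cv2.cvtColor(im,cv2.COLOR_RGB2HSV); k=cv2.inRange(h,(0,90,35),(11,255,255))|cv2.inRange(h,(169,90,35),(180,255,255))
    pr=proj(m,[.357,.265,.045]); nn,l,st,c=cv2.connectedComponentsWithStats(k)
    j=min(range(1,nn),key=lambda j:np.linalg.norm(c[j]-pr)+1e3*(st[j][4]<100)); s=st[j]; B=np.array([s[0],s[1],s[0]+s[2]-1,s[1]+s[3]-1])
    r=least_squares(lambda p:box(m,p)-B,(.357,.265)); print(f,B,r.x,r.fun.round(1))
```

```text
t10 [239 242 264 267] [0.3553 0.267 ] [ 0.3  0.1 -0.3 -0.1]
top0 [239 242 264 267] [0.3553 0.267 ] [ 0.3  0.1 -0.3 -0.1]
s11 [287 219 314 250] [0.3582 0.2621] [ 0.3 -0.6 -0.3  0.5]
s1 [287 219 314 250] [0.3582 0.2621] [ 0.3 -0.6 -0.3  0.5]
```

Request:
move_arm(
  targets=[
    {"dx":-0.03,"dy":0.02,"dz":-0.6,"rx":0,"ry":0,"rz":0},
    {"dx":-0.03,"dy":0.02,"dz":-0.6,"rx":0,"ry":0,"rz":0},
    {"dx":-0.03,"dy":0.02,"dz":-0.6,"rx":0,"ry":0,"rz":0},
    {"dx":-0.02,"dy":0.03,"dz":-0.6,"rx":0,"ry":0,"rz":0},
    {"dx":0,"dy":0,"dz":-0.6,"rx":0,"ry":0,"rz":0},
    {"dx":0,"dy":0,"dz":-0.6,"rx":0,"ry":0,"rz":0},
    {"dx":0,"dy":0,"dz":-0.6,"rx":0,"ry":0,"rz":0},
    {"dx":0,"dy":0,"dz":-0.5,"rx":0,"ry":0,"rz":0},
    {"dx":0,"dy":0,"dz":-0.2,"rx":0,"ry":0,"rz":0},
    {"dx":0,"dy":0,"dz":-0.15,"rx":0,"ry":0,"rz":0},
  ],
)

```text
t: 25.2
tcp_pos: [0.355, 0.2661, -0.0159]
tool_rot: [0.727, 0.687, 0.0, -0.001]
force: [-0.4, 0.0, 1.1]
finger_gap: 0.998
gripper_force: 0.0
```

Request:
move_arm(
  targets=[
    {"dx":0,"dy":0,"dz":0,"rx":0,"ry":0,"rz":0},
    {"dx":0,"dy":0,"dz":0,"rx":0,"ry":0,"rz":0},
    {"dx":0,"dy":0,"dz":0,"rx":0,"ry":0,"rz":0},
    {"dx":0,"dy":0,"dz":0,"rx":0,"ry":0,"rz":0},
    {"dx":0,"dy":0,"dz":0,"rx":0,"ry":0,"rz":0},
    {"dx":0,"dy":0,"dz":0,"rx":0,"ry":0,"rz":0},
    {"dx":0,"dy":0,"dz":0,"rx":0,"ry":0,"rz":0},
    {"dx":0,"dy":0,"dz":0,"rx":0,"ry":0,"rz":0},
    {"dx":0,"dy":0,"dz":0,"rx":0,"ry":0,"rz":0},
    {"dx":0,"dy":0,"dz":0,"rx":0,"ry":0,"rz":0},
  ],
  claw=40,
  newtons=25,
)

```text
t: 26.45
tcp_pos: [0.3548, 0.2662, -0.0152]
tool_rot: [0.727, 0.687, 0.0, -0.001]
force: [-0.6, -1.1, 6.3]
finger_gap: 0.722
gripper_force: 26.5
```

Run:
```python
from h import *
s=sensors.sense(); print(s['t'],s['q'],s['tcp_pos'],s['finger_gap'],s['gripper_force'],s['force'],s['tool_rot'])
```

```text
26.45 [0.3897 0.7024 2.0342 0.0034 0.405  0.4435] [ 0.3548  0.2662 -0.0152] 0.72218372703193 26.53123934765972 [-0.5667 -1.0701  6.3384] [ 0.7269  0.6867  0.0003 -0.0006]
```

Request:
move_arm(
  targets=[
    {"dx":0,"dy":0,"dz":0.3,"rx":0,"ry":0,"rz":0},
    {"dx":0,"dy":0,"dz":0.6,"rx":0,"ry":0,"rz":0},
    {"dx":0,"dy":0,"dz":0.8,"rx":0,"ry":0,"rz":0},
    {"dx":0,"dy":0,"dz":0.8,"rx":0,"ry":0,"rz":0},
    {"dx":0,"dy":0,"dz":0.8,"rx":0,"ry":0,"rz":0},
    {"dx":0,"dy":0,"dz":0.8,"rx":0,"ry":0,"rz":0},
    {"dx":0,"dy":0,"dz":0.8,"rx":0,"ry":0,"rz":0},
    {"dx":0,"dy":0,"dz":0.8,"rx":0,"ry":0,"rz":0},
    {"dx":0,"dy":0,"dz":0.8,"rx":0,"ry":0,"rz":0},
    {"dx":0,"dy":0,"dz":0.3,"rx":0,"ry":0,"rz":0},
  ],
)

```text
t: 27.7
tcp_pos: [0.3549, 0.2663, 0.1552]
tool_rot: [0.727, 0.687, 0.001, -0.001]
force: [0.8, 0.6, -0.7]
finger_gap: 0.713
gripper_force: 27.2
```

```bash
cat >> h.py <<'E'
def place(k,along,off=.0712,tilt=.42,lat=0.):
    "reported TCP that puts the held cup's seat 'along' m short of peg k's tip on its axis; off: TCP beyond seat along tool z"
    u=np.array([np.cos(A)*np.sin(tilt),np.sin(A)*np.sin(tilt),-np.cos(tilt)])
    return TIP[k-1]+(off-along)*u+lat*np.array([-np.sin(A),np.cos(A),0])
E
python3 - <<'E'
from h import *
s=sensors.sense(); print(s['t'],s['tcp_pos'],s['finger_gap'],s['gripper_force'],s['force'])
print(place(1,.12),place(1,.09),place(1,0)); goto(place(1,.12),tool2(.42),15)
im,m=snap('wrist'); print([b for b in blobs(im,'red',300)]); im,m=snap('scene'); print([b for b in blobs(im,'red',300) if b[1][1]>120])
E
```

```text
27.7 [0.3549 0.2663 0.1552] 0.7129950844022077 27.23898509479568 [ 0.77    0.6052 -0.6977]
[ 0.5138 -0.0545  0.1601] [ 0.526  -0.0553  0.1327] [ 0.5626 -0.0576  0.0505]
t 27.7 per row x 15 : [0.424, -0.856, 0.013, -0.003, -0.053, -0.001]
[([203, 0, 74, 72, 4501], [239.0, 32.9]), ([182, 170, 134, 177, 19419], [248.8, 258.9])]
[([288, 160, 28, 32, 610], [300.5, 176.5]), ([184, 196, 24, 29, 525], [195.1, 210.6]), ([257, 241, 29, 35, 746], [270.8, 258.5]), ([148, 254, 30, 36, 837], [161.2, 272.4])]
```

Cup is held. Carrying it to peg 1.

Request:
move_arm(
  targets=[
    {"dx":0.42,"dy":-0.86,"dz":0.02,"rx":-0.003,"ry":-0.053,"rz":0},
    {"dx":0.42,"dy":-0.86,"dz":0.02,"rx":-0.003,"ry":-0.053,"rz":0},
    {"dx":0.42,"dy":-0.86,"dz":0.02,"rx":-0.003,"ry":-0.053,"rz":0},
    {"dx":0.42,"dy":-0.86,"dz":0.02,"rx":-0.003,"ry":-0.053,"rz":0},
    {"dx":0.42,"dy":-0.86,"dz":0.02,"rx":-0.003,"ry":-0.053,"rz":0},
    {"dx":0.42,"dy":-0.86,"dz":0.02,"rx":-0.003,"ry":-0.053,"rz":0},
    {"dx":0.42,"dy":-0.86,"dz":0.02,"rx":-0.003,"ry":-0.053,"rz":0},
    {"dx":0.42,"dy":-0.86,"dz":0.02,"rx":-0.003,"ry":-0.053,"rz":0},
    {"dx":0.42,"dy":-0.86,"dz":0.02,"rx":-0.003,"ry":-0.053,"rz":0},
    {"dx":0.42,"dy":-0.86,"dz":0.02,"rx":-0.003,"ry":-0.053,"rz":0},
  ],
)

```text
t: 29.05
tcp_pos: [0.459, 0.0505, 0.1581]
tool_rot: [0.72, 0.68, 0.095, 0.099]
force: [0.4, 1.0, -0.7]
finger_gap: 0.719
gripper_force: 27.2
```

Request:
move_arm(
  targets=[
    {"dx":0.42,"dy":-0.86,"dz":0,"rx":-0.003,"ry":-0.053,"rz":0},
    {"dx":0.42,"dy":-0.86,"dz":0,"rx":-0.003,"ry":-0.053,"rz":0},
    {"dx":0.42,"dy":-0.86,"dz":0,"rx":-0.003,"ry":-0.053,"rz":0},
    {"dx":0.42,"dy":-0.86,"dz":0,"rx":-0.003,"ry":-0.053,"rz":0},
    {"dx":0.42,"dy":-0.86,"dz":0,"rx":-0.003,"ry":-0.053,"rz":0},
    {"dx":0,"dy":0,"dz":0,"rx":0,"ry":0,"rz":0},
    {"dx":0,"dy":0,"dz":0,"rx":0,"ry":0,"rz":0},
    {"dx":0,"dy":0,"dz":0,"rx":0,"ry":0,"rz":0},
    {"dx":0,"dy":0,"dz":0,"rx":0,"ry":0,"rz":0},
    {"dx":0,"dy":0,"dz":0,"rx":0,"ry":0,"rz":0},
  ],
)

```text
t: 30.3
tcp_pos: [0.512, -0.0559, 0.1592]
tool_rot: [0.711, 0.672, 0.142, 0.15]
force: [0.7, -1.2, -0.1]
finger_gap: 0.718
gripper_force: 27.2
```

```bash
cat >> h.py <<'E'
def axisfit(col,n,guess,off=.0712):
    "fit the held cup's pose from its blob box in camera n: prints observed box against the expected one"
    s=sensors.sense(); M=R.from_quat(s['tool_rot']).as_matrix(); t=np.array(s['tcp_pos']); im,m=snap(n)
    seat=t-off*M[:,2]; a=np.linspace(0,2*np.pi,72); q=[]
    for r,h in((.035,.056),(.027,-.004)):
        q+=[proj(m,seat+h*M[:,2]+r*(np.cos(i)*M[:,0]+np.sin(i)*M[:,1])) for i in a]
    q=np.array(q); print(n,'expected',np.r_[q.min(0),q.max(0)].round(1))
    h=cv2.cvtColor(im,cv2.COLOR_RGB2HSV); k=0
    for lo,hi in HUE[col]: k=k|cv2.inRange(h,(max(lo-3,0),90,35),(min(hi+3,180),255,255))
    nn,l,st,c=cv2.connectedComponentsWithStats(k); j=min(range(1,nn),key=lambda j:np.linalg.norm(c[j]-q.mean(0))+1e3*(st[j][4]<60))
    b=st[j]; print(n,'observed',b[0],b[1],b[0]+b[2]-1,b[1]+b[3]-1,'area',b[4])
E
python3 - <<'E'
from h import *
s=sensors.sense(); print(s['t'],s['q'],s['tcp_pos'],s['finger_gap'],s['gripper_force'],s['force'],place(1,.12))
axisfit('red','scene',0); axisfit('red','top',0)
goto(place(1,.06),tool2(.42),5); goto(place(1,0),tool2(.42),10)
E
```

```text
30.3 [-0.424   0.3239  2.085   0.4141  0.3714 -0.7273] [ 0.512  -0.0559  0.1592] 0.7176771393741757 27.24187557186724 [ 0.7328 -1.2276 -0.1032] [ 0.5138 -0.0545  0.1601]
scene expected [309.7 114.4 335.8 142.6]
scene observed 309 114 335 141 area 510
top expected [370.8 183.1 406.1 215.7]
top observed 371 183 396 216 area 593
t 30.4 per row x 5 : [0.209, 0.001, -0.431, -0.0, -0.002, -0.002]
t 30.4 per row x 10 : [0.202, -0.006, -0.435, -0.0, -0.001, -0.001]
```

The scene and top boxes match expectation to about 1 px. Sliding onto peg 1.

Request:
move_arm(
  targets=[
    {"dx":0.17,"dy":0.02,"dz":-0.36,"rx":0,"ry":0,"rz":0},
    {"dx":0.17,"dy":0,"dz":-0.36,"rx":0,"ry":0,"rz":0},
    {"dx":0.17,"dy":0,"dz":-0.36,"rx":0,"ry":0,"rz":0},
    {"dx":0.17,"dy":-0.01,"dz":-0.36,"rx":0,"ry":0,"rz":0},
    {"dx":0.17,"dy":-0.01,"dz":-0.36,"rx":0,"ry":0,"rz":0},
    {"dx":0.17,"dy":-0.01,"dz":-0.36,"rx":0,"ry":0,"rz":0},
    {"dx":0.17,"dy":-0.01,"dz":-0.36,"rx":0,"ry":0,"rz":0},
    {"dx":0.17,"dy":-0.01,"dz":-0.36,"rx":0,"ry":0,"rz":0},
    {"dx":0.17,"dy":-0.01,"dz":-0.36,"rx":0,"ry":0,"rz":0},
    {"dx":0.17,"dy":-0.01,"dz":-0.36,"rx":0,"ry":0,"rz":0},
  ],
)

```text
t: 31.65
tcp_pos: [0.5549, -0.0578, 0.0683]
tool_rot: [0.711, 0.672, 0.142, 0.15]
force: [0.3, 0.5, -0.5]
finger_gap: 0.717
gripper_force: 27.2
```

Request:
move_arm(
  targets=[
    {"dx":0.03,"dy":0,"dz":-0.07,"rx":0,"ry":0,"rz":0},
    {"dx":0.03,"dy":0,"dz":-0.07,"rx":0,"ry":0,"rz":0},
    {"dx":0.03,"dy":0,"dz":-0.07,"rx":0,"ry":0,"rz":0},
    {"dx":0.03,"dy":0,"dz":-0.07,"rx":0,"ry":0,"rz":0},
    {"dx":0.03,"dy":0,"dz":-0.07,"rx":0,"ry":0,"rz":0},
    {"dx":0.03,"dy":0,"dz":-0.07,"rx":0,"ry":0,"rz":0},
    {"dx":0.03,"dy":0,"dz":-0.07,"rx":0,"ry":0,"rz":0},
    {"dx":0.03,"dy":0,"dz":-0.07,"rx":0,"ry":0,"rz":0},
    {"dx":0,"dy":0,"dz":0,"rx":0,"ry":0,"rz":0},
    {"dx":0,"dy":0,"dz":0,"rx":0,"ry":0,"rz":0},
  ],
)

```text
t: 32.9
tcp_pos: [0.5606, -0.0576, 0.0551]
tool_rot: [0.711, 0.672, 0.142, 0.149]
force: [0.8, -0.4, -0.8]
finger_gap: 0.72
gripper_force: 27.2
```

Run:
```python
from h import *
s=sensors.sense(); print(s['t'],s['tcp_pos'],s['finger_gap'],s['gripper_force'],s['force'],place(1,0))
axisfit('red','scene',0); axisfit('red','top',0)
```

```text
32.9 [ 0.5606 -0.0576  0.0551] 0.7196752431741604 27.240203924143316 [ 0.7634 -0.3699 -0.8009] [ 0.5626 -0.0576  0.0505]
scene expected [296.8 142.5 321.4 169.4]
scene observed 298 142 320 168 area 431
top expected [358.4 171.8 388.7 200.1]
top observed 358 172 379 199 area 433
```

Request:
move_arm(
  targets=[
    {"dx":0.02,"dy":0,"dz":-0.045,"rx":0,"ry":0,"rz":0},
    {"dx":0.02,"dy":0,"dz":-0.045,"rx":0,"ry":0,"rz":0},
    {"dx":0.02,"dy":0,"dz":-0.045,"rx":0,"ry":0,"rz":0},
    {"dx":0.02,"dy":0,"dz":-0.045,"rx":0,"ry":0,"rz":0},
    {"dx":0,"dy":0,"dz":0,"rx":0,"ry":0,"rz":0},
    {"dx":0,"dy":0,"dz":0,"rx":0,"ry":0,"rz":0},
    {"dx":0,"dy":0,"dz":0,"rx":0,"ry":0,"rz":0},
    {"dx":0,"dy":0,"dz":0,"rx":0,"ry":0,"rz":0},
    {"dx":0,"dy":0,"dz":0,"rx":0,"ry":0,"rz":0},
    {"dx":0,"dy":0,"dz":0,"rx":0,"ry":0,"rz":0},
  ],
)

```text
t: 34.25
tcp_pos: [0.5626, -0.0576, 0.0506]
tool_rot: [0.711, 0.672, 0.142, 0.15]
force: [-0.2, -0.1, -0.3]
finger_gap: 0.716
gripper_force: 27.2
```

Request:
move_arm(
  targets=[
    {"dx":0.02,"dy":0,"dz":-0.045,"rx":0,"ry":0,"rz":0},
    {"dx":0.02,"dy":0,"dz":-0.045,"rx":0,"ry":0,"rz":0},
    {"dx":0,"dy":0,"dz":0,"rx":0,"ry":0,"rz":0},
    {"dx":0,"dy":0,"dz":0,"rx":0,"ry":0,"rz":0},
    {"dx":0,"dy":0,"dz":0,"rx":0,"ry":0,"rz":0},
    {"dx":0,"dy":0,"dz":0,"rx":0,"ry":0,"rz":0},
    {"dx":0,"dy":0,"dz":0,"rx":0,"ry":0,"rz":0},
    {"dx":0,"dy":0,"dz":0,"rx":0,"ry":0,"rz":0},
    {"dx":0,"dy":0,"dz":0,"rx":0,"ry":0,"rz":0},
    {"dx":0,"dy":0,"dz":0,"rx":0,"ry":0,"rz":0},
  ],
)

```text
t: 35.5
tcp_pos: [0.5633, -0.0577, 0.0494]
tool_rot: [0.711, 0.672, 0.142, 0.15]
force: [-5.5, -0.2, 10.1]
finger_gap: 0.717
gripper_force: 28.9
```

Contact force is about 11 N along the axis at the modelled seat. Releasing and backing off.

Request:
move_arm(
  targets=[
    {"dx":0,"dy":0,"dz":0,"rx":0,"ry":0,"rz":0},
    {"dx":0,"dy":0,"dz":0,"rx":0,"ry":0,"rz":0},
    {"dx":0,"dy":0,"dz":0,"rx":0,"ry":0,"rz":0},
    {"dx":0,"dy":0,"dz":0,"rx":0,"ry":0,"rz":0},
    {"dx":0,"dy":0,"dz":0,"rx":0,"ry":0,"rz":0},
    {"dx":-0.16,"dy":0.01,"dz":0.36,"rx":0,"ry":0,"rz":0},
    {"dx":-0.2,"dy":0.01,"dz":0.45,"rx":0,"ry":0,"rz":0},
    {"dx":-0.25,"dy":0.01,"dz":0.55,"rx":0,"ry":0,"rz":0},
    {"dx":-0.33,"dy":0.02,"dz":0.73,"rx":0,"ry":0,"rz":0},
    {"dx":-0.33,"dy":0.02,"dz":0.73,"rx":0,"ry":0,"rz":0},
  ],
  claw=100,
)

```text
t: 36.75
tcp_pos: [0.5313, -0.0558, 0.1192]
tool_rot: [0.711, 0.672, 0.142, 0.149]
force: [0.1, 0.2, -0.4]
finger_gap: 1.002
gripper_force: 0.0
```

```bash
cat >> h.py <<'E'
def seated(col,k,n):
    "box of a cup seated on peg k against the seen one"
    im,m=snap(n); u=np.array([np.cos(A)*np.sin(.42),np.sin(A)*np.sin(.42),-np.cos(.42)]); e=np.array([-np.sin(A),np.cos(A),0]); f=np.cross(u,e)
    a=np.linspace(0,2*np.pi,72); q=np.array([proj(m,TIP[k-1]+h*u+r*(np.cos(i)*e+np.sin(i)*f)) for r,h in((.035,.056),(.027,-.004)) for i in a])
    h=cv2.cvtColor(im,cv2.COLOR_RGB2HSV); kk=0
    for lo,hi in HUE[col]: kk=kk|cv2.inRange(h,(max(lo-3,0),90,35),(min(hi+3,180),255,255))
    nn,l,st,c=cv2.connectedComponentsWithStats(kk); j=min(range(1,nn),key=lambda j:np.linalg.norm(c[j]-q.mean(0))+1e3*(st[j][4]<60)); b=st[j]
    print(col,n,'expected',np.r_[q.min(0),q.max(0)].round(0),'observed',b[0],b[1],b[0]+b[2]-1,b[1]+b[3]-1)
E
python3 - <<'E'
from h import *
s=sensors.sense(); print(s['t'],s['tcp_pos'],s['finger_gap'],s['force'])
for n in('scene','top','wrist'): seated('red',1,n)
im,m=snap('top'); print([b for c in('blue','yellow') for b in blobs(im,c)])
goto((.52,.375,.17),tool2(0),20)
E
```

```text
36.75 [ 0.5313 -0.0558  0.1192] 1.0016001805486674 [ 0.1467  0.2029 -0.423 ]
red scene expected [296. 144. 321. 171.] observed 299 144 320 169
red top expected [358. 171. 388. 200.] observed 358 174 389 199
red wrist expected [205. 146. 290. 255.] observed 194 145 290 253
[([165, 213, 25, 24, 183], [180.2, 225.4]), ([211, 77, 31, 27, 359], [225.9, 89.0]), ([202, 180, 25, 24, 209], [215.9, 195.0]), ([139, 268, 33, 19, 113], [155.7, 277.1])]
t 36.95 per row x 20 : [-0.024, 0.862, 0.102, 0.002, 0.04, -0.001]
```

Request:
move_arm(
  targets=[
    {"dx":0,"dy":0.6,"dz":0.6,"rx":0.002,"ry":0.04,"rz":0},
    {"dx":0,"dy":0.87,"dz":0.6,"rx":0.002,"ry":0.04,"rz":0},
    {"dx":0,"dy":0.87,"dz":0.2,"rx":0.002,"ry":0.04,"rz":0},
    {"dx":0,"dy":0.87,"dz":0,"rx":0.002,"ry":0.04,"rz":0},
    {"dx":0,"dy":0.87,"dz":0,"rx":0.002,"ry":0.04,"rz":0},
    {"dx":0,"dy":0.87,"dz":0,"rx":0.002,"ry":0.04,"rz":0},
    {"dx":0,"dy":0.87,"dz":0,"rx":0.002,"ry":0.04,"rz":0},
    {"dx":0,"dy":0.87,"dz":0,"rx":0.002,"ry":0.04,"rz":0},
    {"dx":0,"dy":0.87,"dz":0,"rx":0.002,"ry":0.04,"rz":0},
    {"dx":0,"dy":0.87,"dz":0,"rx":0.002,"ry":0.04,"rz":0},
  ],
)

```text
t: 38.2
tcp_pos: [0.5316, 0.156, 0.1525]
tool_rot: [0.723, 0.683, 0.07, 0.074]
force: [0.2, 0.2, -0.6]
finger_gap: 1.002
gripper_force: 0.0
```

Request:
move_arm(
  targets=[
    {"dx":0,"dy":0.9,"dz":0,"rx":0.002,"ry":0.04,"rz":0},
    {"dx":0,"dy":0.9,"dz":0,"rx":0.002,"ry":0.04,"rz":0},
    {"dx":0,"dy":0.9,"dz":0,"rx":0.002,"ry":0.04,"rz":0},
    {"dx":0,"dy":0.9,"dz":-0.2,"rx":0.002,"ry":0.04,"rz":0},
    {"dx":0,"dy":0.9,"dz":-0.2,"rx":0.002,"ry":0.04,"rz":0},
    {"dx":0,"dy":0.9,"dz":-0.3,"rx":0.002,"ry":0.04,"rz":0},
    {"dx":0,"dy":0.9,"dz":-0.3,"rx":0.002,"ry":0.04,"rz":0},
    {"dx":0,"dy":0.9,"dz":-0.3,"rx":0.002,"ry":0.04,"rz":0},
    {"dx":0,"dy":0.9,"dz":-0.3,"rx":0.002,"ry":0.04,"rz":0},
    {"dx":0,"dy":0.8,"dz":-0.3,"rx":0.002,"ry":0.04,"rz":0},
  ],
)

```text
t: 39.45
tcp_pos: [0.5315, 0.3789, 0.1053]
tool_rot: [0.727, 0.687, -0.003, -0.001]
force: [0.6, -0.3, 0.1]
finger_gap: 1.003
gripper_force: 0.0
```

Run:
```python
from h import *
s=sensors.sense(); print(s['t'],s['q'],s['tcp_pos'])
HUE['yellow']=((15,34),)
g=(.525,.376); print(cup('yellow',dict(wrist=70,top=15,scene=20),g))
goto((.525,.376,-.016),tool2(0),10)
```

```text
39.45 [0.4479 0.6698 1.4314 0.0012 1.0465 0.5037] [0.5315 0.3789 0.1053]
wrist [212 132 288 222] centre [0.5333 0.3831] resid [ 1.4  0.5 -1.4 -0.6]
scene [209 216 235 246] centre [0.5382 0.3742] resid [ 0.1 -0.7 -0.1  0.7]
[0.5332 0.3829]
t 39.6 per row x 10 : [-0.025, -0.009, -0.484, 0.0, -0.001, -0.001]
```

Request:
move_arm(
  targets=[
    {"dx":0.02,"dy":0.016,"dz":-0.6,"rx":0,"ry":0,"rz":0},
    {"dx":0.02,"dy":0.016,"dz":-0.6,"rx":0,"ry":0,"rz":0},
    {"dx":0.02,"dy":0.016,"dz":-0.6,"rx":0,"ry":0,"rz":0},
    {"dx":0.02,"dy":0.016,"dz":-0.6,"rx":0,"ry":0,"rz":0},
    {"dx":0,"dy":0,"dz":-0.6,"rx":0,"ry":0,"rz":0},
    {"dx":0,"dy":0,"dz":-0.6,"rx":0,"ry":0,"rz":0},
    {"dx":0,"dy":0,"dz":-0.5,"rx":0,"ry":0,"rz":0},
    {"dx":0,"dy":0,"dz":-0.4,"rx":0,"ry":0,"rz":0},
    {"dx":0,"dy":0,"dz":-0.2,"rx":0,"ry":0,"rz":0},
    {"dx":0,"dy":0,"dz":-0.15,"rx":0,"ry":0,"rz":0},
  ],
)

```text
t: 40.85
tcp_pos: [0.534, 0.3791, -0.015]
tool_rot: [0.727, 0.687, -0.002, -0.001]
force: [0.5, 0.5, -0.2]
finger_gap: 1.003
gripper_force: 0.0
```

Request:
move_arm(
  targets=[
    {"dx":0,"dy":0,"dz":0,"rx":0,"ry":0,"rz":0},
    {"dx":0,"dy":0,"dz":0,"rx":0,"ry":0,"rz":0},
    {"dx":0,"dy":0,"dz":0,"rx":0,"ry":0,"rz":0},
    {"dx":0,"dy":0,"dz":0,"rx":0,"ry":0,"rz":0},
    {"dx":0,"dy":0,"dz":0,"rx":0,"ry":0,"rz":0},
    {"dx":0,"dy":0,"dz":0,"rx":0,"ry":0,"rz":0},
    {"dx":0,"dy":0,"dz":0,"rx":0,"ry":0,"rz":0},
    {"dx":0,"dy":0,"dz":0,"rx":0,"ry":0,"rz":0},
    {"dx":0,"dy":0,"dz":0,"rx":0,"ry":0,"rz":0},
    {"dx":0,"dy":0,"dz":0,"rx":0,"ry":0,"rz":0},
  ],
  claw=40,
  newtons=25,
)

```text
t: 42.1
tcp_pos: [0.5341, 0.3791, -0.0141]
tool_rot: [0.727, 0.687, -0.002, -0.001]
force: [-1.6, -0.8, 6.2]
finger_gap: 0.705
gripper_force: 27.5
```

Run:
```python
from h import *
s=sensors.sense(); print(s['t'],s['q'],s['tcp_pos'],s['finger_gap'],s['gripper_force'],s['force'],s['tool_rot'])
```

```text
42.1 [0.4468 0.8356 1.4802 0.0005 0.8295 0.5033] [ 0.5341  0.3791 -0.0141] 0.7051065403735518 27.52165168756619 [-1.5669 -0.765   6.1747] [ 0.7269  0.6868 -0.0017 -0.0007]
```

Request:
move_arm(
  targets=[
    {"dx":0,"dy":0,"dz":0.3,"rx":0,"ry":0,"rz":0},
    {"dx":0,"dy":0,"dz":0.6,"rx":0,"ry":0,"rz":0},
    {"dx":0,"dy":0,"dz":0.8,"rx":0,"ry":0,"rz":0},
    {"dx":0,"dy":0,"dz":0.8,"rx":0,"ry":0,"rz":0},
    {"dx":0,"dy":0,"dz":0.8,"rx":0,"ry":0,"rz":0},
    {"dx":0,"dy":0,"dz":0.8,"rx":0,"ry":0,"rz":0},
    {"dx":0,"dy":0,"dz":0.8,"rx":0,"ry":0,"rz":0},
    {"dx":0,"dy":0,"dz":0.8,"rx":0,"ry":0,"rz":0},
    {"dx":0,"dy":0,"dz":0.8,"rx":0,"ry":0,"rz":0},
    {"dx":0,"dy":0,"dz":0.5,"rx":0,"ry":0,"rz":0},
  ],
)

```text
t: 43.35
tcp_pos: [0.5343, 0.3792, 0.1623]
tool_rot: [0.727, 0.687, -0.001, -0.0]
force: [0.3, -0.6, -1.3]
finger_gap: 0.709
gripper_force: 27.2
```

Run:
```python
from h import *
s=sensors.sense(); print(s['t'],s['tcp_pos'],s['finger_gap'],s['gripper_force'],s['force'])
print(place(3,.12,.0701)); goto(place(3,.12,.0701),tool2(.42),15)
```

```text
43.35 [0.5343 0.3792 0.1623] 0.7091354353762394 27.20377198944334 [ 0.3102 -0.5651 -1.2597]
[0.5234 0.1052 0.1611]
t 43.35 per row x 15 : [-0.029, -0.731, -0.003, -0.003, -0.054, -0.001]
```

Request:
move_arm(
  targets=[
    {"dx":-0.03,"dy":-0.73,"dz":0.05,"rx":-0.003,"ry":-0.054,"rz":0},
    {"dx":-0.03,"dy":-0.73,"dz":0.05,"rx":-0.003,"ry":-0.054,"rz":0},
    {"dx":-0.03,"dy":-0.73,"dz":0,"rx":-0.003,"ry":-0.054,"rz":0},
    {"dx":-0.03,"dy":-0.73,"dz":0,"rx":-0.003,"ry":-0.054,"rz":0},
    {"dx":-0.03,"dy":-0.73,"dz":0,"rx":-0.003,"ry":-0.054,"rz":0},
    {"dx":-0.03,"dy":-0.73,"dz":0,"rx":-0.003,"ry":-0.054,"rz":0},
    {"dx":-0.03,"dy":-0.73,"dz":0,"rx":-0.003,"ry":-0.054,"rz":0},
    {"dx":-0.03,"dy":-0.73,"dz":0,"rx":-0.003,"ry":-0.054,"rz":0},
    {"dx":-0.03,"dy":-0.73,"dz":0,"rx":-0.003,"ry":-0.054,"rz":0},
    {"dx":-0.03,"dy":-0.73,"dz":0,"rx":-0.003,"ry":-0.054,"rz":0},
  ],
)

```text
t: 44.6
tcp_pos: [0.5261, 0.1958, 0.163]
tool_rot: [0.72, 0.68, 0.095, 0.102]
force: [0.3, -0.9, -0.7]
finger_gap: 0.71
gripper_force: 27.2
```

Request:
move_arm(
  targets=[
    {"dx":-0.03,"dy":-0.73,"dz":0,"rx":-0.003,"ry":-0.054,"rz":0},
    {"dx":-0.03,"dy":-0.73,"dz":0,"rx":-0.003,"ry":-0.054,"rz":0},
    {"dx":-0.03,"dy":-0.73,"dz":0,"rx":-0.003,"ry":-0.054,"rz":0},
    {"dx":-0.03,"dy":-0.73,"dz":0,"rx":-0.003,"ry":-0.054,"rz":0},
    {"dx":-0.03,"dy":-0.73,"dz":0,"rx":-0.003,"ry":-0.054,"rz":0},
    {"dx":0,"dy":0,"dz":0,"rx":0,"ry":0,"rz":0},
    {"dx":0,"dy":0,"dz":0,"rx":0,"ry":0,"rz":0},
    {"dx":0,"dy":0,"dz":0,"rx":0,"ry":0,"rz":0},
    {"dx":0,"dy":0,"dz":0,"rx":0,"ry":0,"rz":0},
    {"dx":0,"dy":0,"dz":0,"rx":0,"ry":0,"rz":0},
  ],
)

```text
t: 45.85
tcp_pos: [0.5227, 0.1055, 0.1626]
tool_rot: [0.711, 0.672, 0.143, 0.152]
force: [-0.4, 0.3, -0.8]
finger_gap: 0.709
gripper_force: 27.2
```

```bash
sed -i "s/'yellow':((18,30),)/'yellow':((18,31),)/" h.py
python3 - <<'E'
from h import *
s=sensors.sense(); print(s['t'],s['tcp_pos'],s['finger_gap'],s['gripper_force'],s['force'],place(3,.12,.0701),place(3,0,.0701))
axisfit('yellow','scene',0,.0701); axisfit('yellow','top',0,.0701)
goto(place(3,.02,.0701),tool2(.42),10)
E
```

```text
45.85 [0.5227 0.1055 0.1626] 0.7093495247312703 27.205466179875657 [-0.3819  0.3154 -0.7616] [0.5234 0.1052 0.1611] [0.5722 0.1021 0.0515]
scene expected [275.2 127.9 302.6 158.3]
scene observed 275 127 301 157 area 565
top expected [305.  177.  335.3 209.4]
top observed 305 177 322 205 area 374
t 45.95 per row x 10 : [0.166, -0.011, -0.371, 0.0, 0.0, -0.001]
```

Request:
move_arm(
  targets=[
    {"dx":0.166,"dy":-0.011,"dz":-0.37,"rx":0,"ry":0,"rz":0},
    {"dx":0.166,"dy":-0.011,"dz":-0.37,"rx":0,"ry":0,"rz":0},
    {"dx":0.166,"dy":-0.011,"dz":-0.37,"rx":0,"ry":0,"rz":0},
    {"dx":0.166,"dy":-0.011,"dz":-0.37,"rx":0,"ry":0,"rz":0},
    {"dx":0.166,"dy":-0.011,"dz":-0.37,"rx":0,"ry":0,"rz":0},
    {"dx":0.166,"dy":-0.011,"dz":-0.37,"rx":0,"ry":0,"rz":0},
    {"dx":0.166,"dy":-0.011,"dz":-0.37,"rx":0,"ry":0,"rz":0},
    {"dx":0.166,"dy":-0.011,"dz":-0.37,"rx":0,"ry":0,"rz":0},
    {"dx":0.166,"dy":-0.011,"dz":-0.37,"rx":0,"ry":0,"rz":0},
    {"dx":0.166,"dy":-0.011,"dz":-0.37,"rx":0,"ry":0,"rz":0},
  ],
)

```text
t: 47.2
tcp_pos: [0.5644, 0.1025, 0.0695]
tool_rot: [0.711, 0.671, 0.143, 0.152]
force: [-0.1, 0.3, -0.5]
finger_gap: 0.707
gripper_force: 27.2
```

Request:
move_arm(
  targets=[
    {"dx":0.04,"dy":-0.002,"dz":-0.09,"rx":0,"ry":0,"rz":0},
    {"dx":0.04,"dy":-0.002,"dz":-0.09,"rx":0,"ry":0,"rz":0},
    {"dx":0.04,"dy":-0.002,"dz":-0.09,"rx":0,"ry":0,"rz":0},
    {"dx":0.04,"dy":-0.002,"dz":-0.09,"rx":0,"ry":0,"rz":0},
    {"dx":0.04,"dy":-0.002,"dz":-0.09,"rx":0,"ry":0,"rz":0},
    {"dx":0.04,"dy":-0.002,"dz":-0.09,"rx":0,"ry":0,"rz":0},
    {"dx":0.04,"dy":-0.002,"dz":-0.09,"rx":0,"ry":0,"rz":0},
    {"dx":0.04,"dy":-0.002,"dz":-0.09,"rx":0,"ry":0,"rz":0},
    {"dx":0,"dy":0,"dz":0,"rx":0,"ry":0,"rz":0},
    {"dx":0,"dy":0,"dz":0,"rx":0,"ry":0,"rz":0},
  ],
)

```text
t: 48.45
tcp_pos: [0.572, 0.1021, 0.052]
tool_rot: [0.711, 0.671, 0.143, 0.152]
force: [-0.7, 0.2, -0.4]
finger_gap: 0.708
gripper_force: 27.2
```

Request:
move_arm(
  targets=[
    {"dx":0.02,"dy":0,"dz":-0.045,"rx":0,"ry":0,"rz":0},
    {"dx":0.02,"dy":0,"dz":-0.045,"rx":0,"ry":0,"rz":0},
    {"dx":0,"dy":0,"dz":0,"rx":0,"ry":0,"rz":0},
    {"dx":0,"dy":0,"dz":0,"rx":0,"ry":0,"rz":0},
    {"dx":0,"dy":0,"dz":0,"rx":0,"ry":0,"rz":0},
    {"dx":0,"dy":0,"dz":0,"rx":0,"ry":0,"rz":0},
    {"dx":0,"dy":0,"dz":0,"rx":0,"ry":0,"rz":0},
    {"dx":0,"dy":0,"dz":0,"rx":0,"ry":0,"rz":0},
    {"dx":0,"dy":0,"dz":0,"rx":0,"ry":0,"rz":0},
    {"dx":0,"dy":0,"dz":0,"rx":0,"ry":0,"rz":0},
  ],
)

```text
t: 49.7
tcp_pos: [0.5728, 0.1021, 0.0509]
tool_rot: [0.711, 0.671, 0.143, 0.153]
force: [-5.1, 0.2, 8.2]
finger_gap: 0.707
gripper_force: 28.6
```

Request:
move_arm(
  targets=[
    {"dx":0,"dy":0,"dz":0,"rx":0,"ry":0,"rz":0},
    {"dx":0,"dy":0,"dz":0,"rx":0,"ry":0,"rz":0},
    {"dx":0,"dy":0,"dz":0,"rx":0,"ry":0,"rz":0},
    {"dx":0,"dy":0,"dz":0,"rx":0,"ry":0,"rz":0},
    {"dx":0,"dy":0,"dz":0,"rx":0,"ry":0,"rz":0},
    {"dx":-0.16,"dy":0.01,"dz":0.36,"rx":0,"ry":0,"rz":0},
    {"dx":-0.2,"dy":0.01,"dz":0.45,"rx":0,"ry":0,"rz":0},
    {"dx":-0.25,"dy":0.01,"dz":0.55,"rx":0,"ry":0,"rz":0},
    {"dx":-0.33,"dy":0.02,"dz":0.73,"rx":0,"ry":0,"rz":0},
    {"dx":-0.33,"dy":0.02,"dz":0.73,"rx":0,"ry":0,"rz":0},
  ],
  claw=100,
)

```text
t: 50.95
tcp_pos: [0.5406, 0.1039, 0.1218]
tool_rot: [0.711, 0.671, 0.143, 0.152]
force: [0.6, -0.3, -0.5]
finger_gap: 0.998
gripper_force: 0.0
```

Run:
```python
from h import *
s=sensors.sense(); print(s['t'],s['tcp_pos'],s['finger_gap'],s['force'])
for n in('scene','top','wrist'): seated('yellow',3,n)
seated('red',1,'scene'); seated('red',1,'top')
HUE['blue']=((100,130),)
g=cup('blue',dict(wrist=0,top=20,scene=25),(.437,.466)); print(g)
goto((*g,.105),tool2(0),20)
```

```text
50.95 [0.5406 0.1039 0.1218] 0.9976841073306048 [ 0.5837 -0.3214 -0.5363]
yellow scene expected [263. 159. 289. 188.] observed 265 160 289 187
yellow top expected [300. 166. 326. 194.] observed 300 170 326 195
yellow wrist expected [204. 146. 289. 253.] observed 193 145 288 251
red scene expected [296. 144. 321. 171.] observed 299 145 321 169
red top expected [358. 171. 388. 200.] observed 358 174 388 199
top [164 213 189 236] centre [0.4363 0.4816] resid [-0.8 -0.7  0.8  0.7]
scene [209 246 237 279] centre [0.4389 0.4783] resid [-0.3 -1.3  0.3  1.1]
[0.4367 0.4809]
t 51.35 per row x 20 : [-0.209, 0.754, -0.029, 0.003, 0.04, -0.001]
```

Request:
move_arm(
  targets=[
    {"dx":0,"dy":0.4,"dz":0.7,"rx":0.003,"ry":0.04,"rz":0},
    {"dx":-0.1,"dy":0.7,"dz":0.5,"rx":0.003,"ry":0.04,"rz":0},
    {"dx":-0.23,"dy":0.77,"dz":0,"rx":0.003,"ry":0.04,"rz":0},
    {"dx":-0.23,"dy":0.77,"dz":0,"rx":0.003,"ry":0.04,"rz":0},
    {"dx":-0.23,"dy":0.77,"dz":0,"rx":0.003,"ry":0.04,"rz":0},
    {"dx":-0.23,"dy":0.77,"dz":0,"rx":0.003,"ry":0.04,"rz":0},
    {"dx":-0.23,"dy":0.77,"dz":0,"rx":0.003,"ry":0.04,"rz":0},
    {"dx":-0.23,"dy":0.77,"dz":0,"rx":0.003,"ry":0.04,"rz":0},
    {"dx":-0.23,"dy":0.77,"dz":0,"rx":0.003,"ry":0.04,"rz":0},
    {"dx":-0.23,"dy":0.77,"dz":0,"rx":0.003,"ry":0.04,"rz":0},
  ],
)

```text
t: 52.6
tcp_pos: [0.4924, 0.2858, 0.1493]
tool_rot: [0.723, 0.683, 0.072, 0.075]
force: [0.2, 0.1, -0.2]
finger_gap: 1.001
gripper_force: 0.0
```

Request:
move_arm(
  targets=[
    {"dx":-0.22,"dy":0.78,"dz":0,"rx":0.003,"ry":0.04,"rz":0},
    {"dx":-0.22,"dy":0.78,"dz":0,"rx":0.003,"ry":0.04,"rz":0},
    {"dx":-0.22,"dy":0.78,"dz":-0.2,"rx":0.003,"ry":0.04,"rz":0},
    {"dx":-0.22,"dy":0.78,"dz":-0.2,"rx":0.003,"ry":0.04,"rz":0},
    {"dx":-0.22,"dy":0.78,"dz":-0.2,"rx":0.003,"ry":0.04,"rz":0},
    {"dx":-0.22,"dy":0.78,"dz":-0.2,"rx":0.003,"ry":0.04,"rz":0},
    {"dx":-0.22,"dy":0.78,"dz":-0.2,"rx":0.003,"ry":0.04,"rz":0},
    {"dx":-0.22,"dy":0.78,"dz":-0.2,"rx":0.003,"ry":0.04,"rz":0},
    {"dx":-0.22,"dy":0.78,"dz":-0.3,"rx":0.003,"ry":0.04,"rz":0},
    {"dx":-0.22,"dy":0.78,"dz":-0.3,"rx":0.003,"ry":0.04,"rz":0},
  ],
)

```text
t: 53.85
tcp_pos: [0.4375, 0.4816, 0.1048]
tool_rot: [0.727, 0.686, 0.002, -0.002]
force: [0.2, 0.3, 0.5]
finger_gap: 0.996
gripper_force: 0.0
```

Run:
```python
from h import *
s=sensors.sense(); print(s['t'],s['q'],s['tcp_pos'])
HUE['blue']=((100,130),)
g=cup('blue',dict(wrist=70,top=0,scene=0),(.4365,.481))
goto((*g,-.0155),tool2(0),10)
```

```text
53.85 [0.6593 0.6639 1.4469 0.0058 1.0274 0.7149] [0.4375 0.4816 0.1048]
wrist [208 137 283 222] centre [0.4354 0.4845] resid [ 0.9 -2.  -0.9  1.8]
t 54.0 per row x 10 : [-0.007, 0.016, -0.48, -0.001, 0.0, -0.001]
```

Request:
move_arm(
  targets=[
    {"dx":-0.015,"dy":0.01,"dz":-0.6,"rx":0,"ry":0,"rz":0},
    {"dx":-0.015,"dy":0.01,"dz":-0.6,"rx":0,"ry":0,"rz":0},
    {"dx":-0.015,"dy":0.01,"dz":-0.6,"rx":0,"ry":0,"rz":0},
    {"dx":-0.015,"dy":0.01,"dz":-0.6,"rx":0,"ry":0,"rz":0},
    {"dx":0,"dy":0,"dz":-0.6,"rx":0,"ry":0,"rz":0},
    {"dx":0,"dy":0,"dz":-0.6,"rx":0,"ry":0,"rz":0},
    {"dx":0,"dy":0,"dz":-0.5,"rx":0,"ry":0,"rz":0},
    {"dx":0,"dy":0,"dz":-0.4,"rx":0,"ry":0,"rz":0},
    {"dx":0,"dy":0,"dz":-0.2,"rx":0,"ry":0,"rz":0},
    {"dx":0,"dy":0,"dz":-0.12,"rx":0,"ry":0,"rz":0},
  ],
)

```text
t: 55.25
tcp_pos: [0.4365, 0.4815, -0.0153]
tool_rot: [0.727, 0.686, 0.003, -0.002]
force: [-0.3, -0.2, 0.4]
finger_gap: 0.998
gripper_force: 0.0
```

Request:
move_arm(
  targets=[
    {"dx":0,"dy":0,"dz":0,"rx":0,"ry":0,"rz":0},
    {"dx":0,"dy":0,"dz":0,"rx":0,"ry":0,"rz":0},
    {"dx":0,"dy":0,"dz":0,"rx":0,"ry":0,"rz":0},
    {"dx":0,"dy":0,"dz":0,"rx":0,"ry":0,"rz":0},
    {"dx":0,"dy":0,"dz":0,"rx":0,"ry":0,"rz":0},
    {"dx":0,"dy":0,"dz":0,"rx":0,"ry":0,"rz":0},
    {"dx":0,"dy":0,"dz":0,"rx":0,"ry":0,"rz":0},
    {"dx":0,"dy":0,"dz":0,"rx":0,"ry":0,"rz":0},
    {"dx":0,"dy":0,"dz":0,"rx":0,"ry":0,"rz":0},
    {"dx":0,"dy":0,"dz":0,"rx":0,"ry":0,"rz":0},
  ],
  claw=40,
  newtons=25,
)

```text
t: 56.5
tcp_pos: [0.4366, 0.4815, -0.0143]
tool_rot: [0.727, 0.686, 0.003, -0.002]
force: [-1.6, -0.1, 5.3]
finger_gap: 0.713
gripper_force: 27.3
```

Request:
move_arm(
  targets=[
    {"dx":0,"dy":0,"dz":0.3,"rx":0,"ry":0,"rz":0},
    {"dx":0,"dy":0,"dz":0.6,"rx":0,"ry":0,"rz":0},
    {"dx":0,"dy":0,"dz":0.8,"rx":0,"ry":0,"rz":0},
    {"dx":0,"dy":0,"dz":0.8,"rx":0,"ry":0,"rz":0},
    {"dx":0,"dy":0,"dz":0.8,"rx":0,"ry":0,"rz":0},
    {"dx":0,"dy":0,"dz":0.8,"rx":0,"ry":0,"rz":0},
    {"dx":0,"dy":0,"dz":0.8,"rx":0,"ry":0,"rz":0},
    {"dx":0,"dy":0,"dz":0.8,"rx":0,"ry":0,"rz":0},
    {"dx":0,"dy":0,"dz":0.8,"rx":0,"ry":0,"rz":0},
    {"dx":0,"dy":0,"dz":0.5,"rx":0,"ry":0,"rz":0},
  ],
)

```text
t: 57.75
tcp_pos: [0.4367, 0.4817, 0.162]
tool_rot: [0.727, 0.686, 0.004, -0.002]
force: [0.3, 0.4, -0.4]
finger_gap: 0.719
gripper_force: 27.3
```

Run:
```python
from h import *
s=sensors.sense(); print(s['t'],s['tcp_pos'],s['finger_gap'],s['gripper_force'],s['force'])
print(place(4,.12,.0705)); goto(place(4,.12,.0705),tool2(.42),15)
```

```text
57.75 [0.4367 0.4817 0.162 ] 0.7186590060561977 27.250008837436326 [ 0.3369  0.3748 -0.4414]
[0.5286 0.185  0.1607]
t 57.75 per row x 15 : [0.245, -0.791, -0.004, -0.004, -0.053, -0.001]
```

Request:
move_arm(
  targets=[
    {"dx":0.245,"dy":-0.79,"dz":0.05,"rx":-0.004,"ry":-0.053,"rz":0},
    {"dx":0.245,"dy":-0.79,"dz":0.05,"rx":-0.004,"ry":-0.053,"rz":0},
    {"dx":0.245,"dy":-0.79,"dz":0,"rx":-0.004,"ry":-0.053,"rz":0},
    {"dx":0.245,"dy":-0.79,"dz":0,"rx":-0.004,"ry":-0.053,"rz":0},
    {"dx":0.245,"dy":-0.79,"dz":0,"rx":-0.004,"ry":-0.053,"rz":0},
    {"dx":0.245,"dy":-0.79,"dz":0,"rx":-0.004,"ry":-0.053,"rz":0},
    {"dx":0.245,"dy":-0.79,"dz":0,"rx":-0.004,"ry":-0.053,"rz":0},
    {"dx":0.245,"dy":-0.79,"dz":0,"rx":-0.004,"ry":-0.053,"rz":0},
    {"dx":0.245,"dy":-0.79,"dz":0,"rx":-0.004,"ry":-0.053,"rz":0},
    {"dx":0.245,"dy":-0.79,"dz":0,"rx":-0.004,"ry":-0.053,"rz":0},
  ],
)

```text
t: 59.0
tcp_pos: [0.4976, 0.2831, 0.1627]
tool_rot: [0.72, 0.68, 0.096, 0.101]
force: [0.5, -0.2, -1.8]
finger_gap: 0.715
gripper_force: 27.2
```

Request:
move_arm(
  targets=[
    {"dx":0.245,"dy":-0.79,"dz":0,"rx":-0.004,"ry":-0.053,"rz":0},
    {"dx":0.245,"dy":-0.79,"dz":0,"rx":-0.004,"ry":-0.053,"rz":0},
    {"dx":0.245,"dy":-0.79,"dz":0,"rx":-0.004,"ry":-0.053,"rz":0},
    {"dx":0.245,"dy":-0.79,"dz":0,"rx":-0.004,"ry":-0.053,"rz":0},
    {"dx":0.245,"dy":-0.79,"dz":0,"rx":-0.004,"ry":-0.053,"rz":0},
    {"dx":0,"dy":0,"dz":0,"rx":0,"ry":0,"rz":0},
    {"dx":0,"dy":0,"dz":0,"rx":0,"ry":0,"rz":0},
    {"dx":0,"dy":0,"dz":0,"rx":0,"ry":0,"rz":0},
    {"dx":0,"dy":0,"dz":0,"rx":0,"ry":0,"rz":0},
    {"dx":0,"dy":0,"dz":0,"rx":0,"ry":0,"rz":0},
  ],
)

```text
t: 60.25
tcp_pos: [0.5282, 0.1854, 0.1623]
tool_rot: [0.711, 0.672, 0.142, 0.151]
force: [-0.2, -0.5, -1.1]
finger_gap: 0.715
gripper_force: 27.3
```

```bash
sed -i "s/'blue':((108,125),)/'blue':((103,127),)/" h.py
python3 - <<'E'
from h import *
s=sensors.sense(); print(s['t'],s['tcp_pos'],s['finger_gap'],s['gripper_force'],place(4,0,.0703))
axisfit('blue','scene',0,.0703); axisfit('blue','top',0,.0703)
goto(place(4,.02,.0703),tool2(.42),10)
E
```

```text
60.25 [0.5282 0.1854 0.1623] 0.7152498558509419 27.25269335987832 [0.5774 0.182  0.0513]
scene expected [256.3 135.9 284.2 167.3]
scene observed 257 136 281 165 area 534
top expected [272.2 174.  301.  206.2]
top observed 273 174 287 198 area 225
t 60.35 per row x 10 : [0.164, -0.011, -0.371, 0.0, -0.0, -0.001]
```

Request:
move_arm(
  targets=[
    {"dx":0.165,"dy":-0.011,"dz":-0.37,"rx":0,"ry":0,"rz":0},
    {"dx":0.165,"dy":-0.011,"dz":-0.37,"rx":0,"ry":0,"rz":0},
    {"dx":0.165,"dy":-0.011,"dz":-0.37,"rx":0,"ry":0,"rz":0},
    {"dx":0.165,"dy":-0.011,"dz":-0.37,"rx":0,"ry":0,"rz":0},
    {"dx":0.165,"dy":-0.011,"dz":-0.37,"rx":0,"ry":0,"rz":0},
    {"dx":0.165,"dy":-0.011,"dz":-0.37,"rx":0,"ry":0,"rz":0},
    {"dx":0.165,"dy":-0.011,"dz":-0.37,"rx":0,"ry":0,"rz":0},
    {"dx":0.165,"dy":-0.011,"dz":-0.37,"rx":0,"ry":0,"rz":0},
    {"dx":0.165,"dy":-0.011,"dz":-0.37,"rx":0,"ry":0,"rz":0},
    {"dx":0.165,"dy":-0.011,"dz":-0.37,"rx":0,"ry":0,"rz":0},
  ],
)

```text
t: 61.6
tcp_pos: [0.5698, 0.1823, 0.0692]
tool_rot: [0.711, 0.672, 0.142, 0.151]
force: [-0.4, -0.7, -0.4]
finger_gap: 0.714
gripper_force: 27.3
```

Request:
move_arm(
  targets=[
    {"dx":0.04,"dy":-0.002,"dz":-0.09,"rx":0,"ry":0,"rz":0},
    {"dx":0.04,"dy":-0.002,"dz":-0.09,"rx":0,"ry":0,"rz":0},
    {"dx":0.04,"dy":-0.002,"dz":-0.09,"rx":0,"ry":0,"rz":0},
    {"dx":0.04,"dy":-0.002,"dz":-0.09,"rx":0,"ry":0,"rz":0},
    {"dx":0.04,"dy":-0.002,"dz":-0.09,"rx":0,"ry":0,"rz":0},
    {"dx":0.04,"dy":-0.002,"dz":-0.09,"rx":0,"ry":0,"rz":0},
    {"dx":0.04,"dy":-0.002,"dz":-0.09,"rx":0,"ry":0,"rz":0},
    {"dx":0.04,"dy":-0.002,"dz":-0.09,"rx":0,"ry":0,"rz":0},
    {"dx":0.02,"dy":0,"dz":-0.04,"rx":0,"ry":0,"rz":0},
    {"dx":0,"dy":0,"dz":0,"rx":0,"ry":0,"rz":0},
  ],
)

```text
t: 62.85
tcp_pos: [0.5778, 0.1819, 0.0511]
tool_rot: [0.711, 0.672, 0.142, 0.151]
force: [-1.2, 0.9, 2.0]
finger_gap: 0.717
gripper_force: 27.7
```

Contact is just beginning (2 N). One more millimetre, then release.

Request:
move_arm(
  targets=[
    {"dx":0.02,"dy":0,"dz":-0.045,"rx":0,"ry":0,"rz":0},
    {"dx":0,"dy":0,"dz":0,"rx":0,"ry":0,"rz":0},
    {"dx":0,"dy":0,"dz":0,"rx":0,"ry":0,"rz":0},
    {"dx":0,"dy":0,"dz":0,"rx":0,"ry":0,"rz":0},
    {"dx":0,"dy":0,"dz":0,"rx":0,"ry":0,"rz":0},
    {"dx":0,"dy":0,"dz":0,"rx":0,"ry":0,"rz":0},
    {"dx":0,"dy":0,"dz":0,"rx":0,"ry":0,"rz":0},
    {"dx":0,"dy":0,"dz":0,"rx":0,"ry":0,"rz":0},
    {"dx":0,"dy":0,"dz":0,"rx":0,"ry":0,"rz":0},
    {"dx":0,"dy":0,"dz":0,"rx":0,"ry":0,"rz":0},
  ],
)

```text
t: 64.1
tcp_pos: [0.578, 0.182, 0.0509]
tool_rot: [0.711, 0.672, 0.142, 0.152]
force: [-6.6, -0.5, 10.7]
finger_gap: 0.715
gripper_force: 29.0
```

Request:
move_arm(
  targets=[
    {"dx":0,"dy":0,"dz":0,"rx":0,"ry":0,"rz":0},
    {"dx":0,"dy":0,"dz":0,"rx":0,"ry":0,"rz":0},
    {"dx":0,"dy":0,"dz":0,"rx":0,"ry":0,"rz":0},
    {"dx":0,"dy":0,"dz":0,"rx":0,"ry":0,"rz":0},
    {"dx":0,"dy":0,"dz":0,"rx":0,"ry":0,"rz":0},
    {"dx":-0.16,"dy":0.01,"dz":0.36,"rx":0,"ry":0,"rz":0},
    {"dx":-0.2,"dy":0.01,"dz":0.45,"rx":0,"ry":0,"rz":0},
    {"dx":-0.25,"dy":0.01,"dz":0.55,"rx":0,"ry":0,"rz":0},
    {"dx":-0.33,"dy":0.02,"dz":0.73,"rx":0,"ry":0,"rz":0},
    {"dx":-0.33,"dy":0.02,"dz":0.73,"rx":0,"ry":0,"rz":0},
  ],
  claw=100,
)

```text
t: 65.35
tcp_pos: [0.5461, 0.1838, 0.1212]
tool_rot: [0.711, 0.672, 0.142, 0.151]
force: [-0.8, -0.5, -0.1]
finger_gap: 1.001
gripper_force: 0.0
```

Run:
```python
from h import *
s=sensors.sense(); print(s['t'],s['tcp_pos'],s['finger_gap'],s['force'])
for n in('scene','top','wrist'): seated('blue',4,n)
seated('yellow',3,'scene'); seated('red',1,'scene')
goto((.50,.065,.30),tool(.175),12)
```

```text
65.35 [0.5461 0.1838 0.1212] 1.000622185133439 [-0.7824 -0.5068 -0.141 ]
blue scene expected [245. 168. 271. 198.] observed 248 169 271 196
blue top expected [271. 164. 297. 192.] observed 272 168 290 191
blue wrist expected [204. 146. 289. 254.] observed 191 146 288 253
yellow scene expected [263. 159. 289. 188.] observed 270 160 289 187
red scene expected [296. 144. 321. 171.] observed 299 144 321 169
t 65.6 per row x 12 : [-0.156, -0.396, 0.599, -0.071, 0.035, 0.239]
```

All three cups are seated as expected. Returning to the tab, with the tool yawed back so the fingers close along the cabinet's y.

Request:
move_arm(
  targets=[
    {"dx":-0.3,"dy":0,"dz":0.7,"rx":0,"ry":0,"rz":0},
    {"dx":-0.3,"dy":-0.2,"dz":0.8,"rx":0,"ry":0,"rz":0},
    {"dx":-0.15,"dy":-0.5,"dz":0.8,"rx":-0.085,"ry":0.042,"rz":0.287},
    {"dx":-0.15,"dy":-0.5,"dz":0.7,"rx":-0.085,"ry":0.042,"rz":0.287},
    {"dx":-0.15,"dy":-0.5,"dz":0.7,"rx":-0.085,"ry":0.042,"rz":0.287},
    {"dx":-0.15,"dy":-0.5,"dz":0.7,"rx":-0.085,"ry":0.042,"rz":0.287},
    {"dx":-0.15,"dy":-0.5,"dz":0.7,"rx":-0.085,"ry":0.042,"rz":0.287},
    {"dx":-0.15,"dy":-0.5,"dz":0.7,"rx":-0.085,"ry":0.042,"rz":0.287},
    {"dx":-0.15,"dy":-0.5,"dz":0.7,"rx":-0.085,"ry":0.042,"rz":0.287},
    {"dx":-0.15,"dy":-0.5,"dz":0.5,"rx":-0.085,"ry":0.042,"rz":0.287},
  ],
  claw=45,
)

```text
t: 66.85
tcp_pos: [0.5023, 0.0791, 0.2926]
tool_rot: [0.19, 0.976, 0.03, 0.106]
force: [-0.4, -0.0, -0.5]
finger_gap: 0.454
gripper_force: 0.0
```

Run:
```python
from h import *
s=sensors.sense(); print(s['t'],s['q'],s['tcp_pos'],s['finger_gap'],s['force'])
goto((.6567,.0566,.2985),tool(.175,-.06),10)
im,m=snap('wrist','w20.png'); im,m=snap('scene','s20.png')
```

```text
66.85 [-0.0897  0.1527  1.7562  0.0452  1.0151 -1.296 ] [0.5023 0.0791 0.2926] 0.45398531778150225 [-0.378  -0.0025 -0.4522]
t 66.85 per row x 10 : [0.618, -0.09, 0.024, -0.018, 0.008, 0.06]
```

View pics/s20.png

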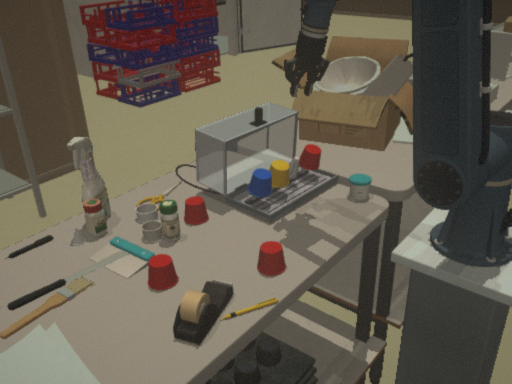

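Blue (261,183), yellow (280,175) and red (311,157) hang on pegs 4, 3 and 1, and the hood is still open with its tab at (259,115). Going to the tab.

Request:
move_arm(
  targets=[
    {"dx":0.62,"dy":-0.09,"dz":0.05,"rx":-0.018,"ry":0.008,"rz":0.06},
    {"dx":0.62,"dy":-0.09,"dz":0.05,"rx":-0.018,"ry":0.008,"rz":0.06},
    {"dx":0.62,"dy":-0.09,"dz":0.02,"rx":-0.018,"ry":0.008,"rz":0.06},
    {"dx":0.62,"dy":-0.09,"dz":0.02,"rx":-0.018,"ry":0.008,"rz":0.06},
    {"dx":0.62,"dy":-0.09,"dz":0.02,"rx":-0.018,"ry":0.008,"rz":0.06},
    {"dx":0.62,"dy":-0.09,"dz":0.02,"rx":-0.018,"ry":0.008,"rz":0.06},
    {"dx":0.62,"dy":-0.09,"dz":0.02,"rx":-0.018,"ry":0.008,"rz":0.06},
    {"dx":0.62,"dy":-0.09,"dz":0.02,"rx":-0.018,"ry":0.008,"rz":0.06},
    {"dx":0.62,"dy":-0.09,"dz":0.02,"rx":-0.018,"ry":0.008,"rz":0.06},
    {"dx":0.62,"dy":-0.09,"dz":0,"rx":-0.018,"ry":0.008,"rz":0.06},
  ],
)

```text
t: 68.2
tcp_pos: [0.6586, 0.0574, 0.2979]
tool_rot: [0.032, 0.996, -0.003, 0.089]
force: [-0.6, -0.4, -1.4]
finger_gap: 0.451
gripper_force: 0.0
```

Run:
```python
from h import *
s=sensors.sense(); print(s['t'],s['q'],s['tcp_pos'],s['finger_gap'],s['force'])
goto((.6715,.0566,.2025),tool(.175,-.06),10)
```

```text
68.2 [-0.0837  0.4036  1.3654  0.0042  1.1947 -1.5924] [0.6586 0.0574 0.2979] 0.45113815086702713 [-0.5551 -0.4006 -1.4325]
t 68.2 per row x 10 : [0.052, -0.003, -0.382, -0.0, 0.001, 0.001]
```

Request:
move_arm(
  targets=[
    {"dx":0.052,"dy":-0.003,"dz":-0.38,"rx":0,"ry":0,"rz":0},
    {"dx":0.052,"dy":-0.003,"dz":-0.38,"rx":0,"ry":0,"rz":0},
    {"dx":0.052,"dy":-0.003,"dz":-0.38,"rx":0,"ry":0,"rz":0},
    {"dx":0.052,"dy":-0.003,"dz":-0.38,"rx":0,"ry":0,"rz":0},
    {"dx":0.052,"dy":-0.003,"dz":-0.38,"rx":0,"ry":0,"rz":0},
    {"dx":0.052,"dy":-0.003,"dz":-0.38,"rx":0,"ry":0,"rz":0},
    {"dx":0.052,"dy":-0.003,"dz":-0.38,"rx":0,"ry":0,"rz":0},
    {"dx":0.052,"dy":-0.003,"dz":-0.38,"rx":0,"ry":0,"rz":0},
    {"dx":0.052,"dy":-0.003,"dz":-0.38,"rx":0,"ry":0,"rz":0},
    {"dx":0.052,"dy":-0.003,"dz":-0.38,"rx":0,"ry":0,"rz":0},
  ],
)

```text
t: 69.45
tcp_pos: [0.6703, 0.0566, 0.2031]
tool_rot: [0.032, 0.995, -0.003, 0.089]
force: [0.3, -0.1, -0.6]
finger_gap: 0.447
gripper_force: 0.0
```

Request:
move_arm(
  targets=[
    {"dx":0,"dy":0,"dz":0,"rx":0,"ry":0,"rz":0},
    {"dx":0,"dy":0,"dz":0,"rx":0,"ry":0,"rz":0},
    {"dx":0,"dy":0,"dz":0,"rx":0,"ry":0,"rz":0},
    {"dx":0,"dy":0,"dz":0,"rx":0,"ry":0,"rz":0},
    {"dx":0,"dy":0,"dz":0,"rx":0,"ry":0,"rz":0},
    {"dx":0,"dy":0,"dz":0,"rx":0,"ry":0,"rz":0},
    {"dx":0,"dy":0,"dz":0,"rx":0,"ry":0,"rz":0},
    {"dx":0,"dy":0,"dz":0,"rx":0,"ry":0,"rz":0},
    {"dx":0,"dy":0,"dz":0,"rx":0,"ry":0,"rz":0},
    {"dx":0,"dy":0,"dz":0,"rx":0,"ry":0,"rz":0},
  ],
  claw=0,
  newtons=30,
)

```text
t: 70.7
tcp_pos: [0.6696, 0.0565, 0.203]
tool_rot: [0.032, 0.996, -0.003, 0.088]
force: [1.0, -1.9, -12.7]
finger_gap: 0.2
gripper_force: 33.0
```

Run:
```python
from h import *
s=sensors.sense(); print(s['t'],s['tcp_pos'],s['finger_gap'],s['gripper_force'],s['force'])
# reverse arc: shut pose of TCP was (.4391,.0695,.0065), hinge (.651,.0567,.032)+ TCP-grasp offset
t0=np.array([.4391,.0695,.0065]); a=-.06; c=np.array([np.cos(a),np.sin(a),0]); z=np.array([0,0,1.]); tz=c*np.sin(.175)-z*np.cos(.175)
g=t0-.053*tz; hin=np.array([.651,.0567,.032]); f=-(g-hin)@c; u=(g-hin)@z
p=lambda th: hin-c*(f*np.cos(th)-u*np.sin(th))+z*(f*np.sin(th)+u*np.cos(th))+.053*tz
print(p(1.5),p(0)); th=np.linspace(1.5,0,41); D=np.diff(np.array([p(i) for i in th]),axis=0)/.025
for k in range(4): print(D[10*k:10*k+10].round(2)[:,[0,2]].tolist())
```

```text
70.7 [0.6696 0.0565 0.203 ] 0.19991136695086614 33.02644193172455 [  1.0404  -1.947  -12.6732]
[0.6711 0.0555 0.2027] [0.4391 0.0694 0.0065]
[[-0.33, 0.01], [-0.33, -0.0], [-0.33, -0.01], [-0.33, -0.03], [-0.33, -0.04], [-0.33, -0.05], [-0.33, -0.06], [-0.33, -0.08], [-0.32, -0.09], [-0.32, -0.1]]
[[-0.31, -0.11], [-0.31, -0.12], [-0.31, -0.14], [-0.3, -0.15], [-0.29, -0.16], [-0.29, -0.17], [-0.28, -0.18], [-0.27, -0.19], [-0.27, -0.2], [-0.26, -0.21]]
[[-0.25, -0.22], [-0.24, -0.23], [-0.23, -0.24], [-0.22, -0.25], [-0.22, -0.26], [-0.21, -0.26], [-0.2, -0.27], [-0.19, -0.28], [-0.17, -0.29], [-0.16, -0.29]]
[[-0.15, -0.3], [-0.14, -0.3], [-0.13, -0.31], [-0.12, -0.31], [-0.11, -0.32], [-0.1, -0.32], [-0.08, -0.32], [-0.07, -0.33], [-0.06, -0.33], [-0.05, -0.33]]
```

Tab is held. Lowering the hood along the reverse arc.

Request:
move_arm(
  targets=[
    {"dx":-0.29,"dy":0.02,"dz":0.01,"rx":0,"ry":0,"rz":0},
    {"dx":-0.33,"dy":0.02,"dz":0,"rx":0,"ry":0,"rz":0},
    {"dx":-0.33,"dy":0.02,"dz":-0.01,"rx":0,"ry":0,"rz":0},
    {"dx":-0.33,"dy":0.02,"dz":-0.03,"rx":0,"ry":0,"rz":0},
    {"dx":-0.33,"dy":0.02,"dz":-0.04,"rx":0,"ry":0,"rz":0},
    {"dx":-0.33,"dy":0.02,"dz":-0.05,"rx":0,"ry":0,"rz":0},
    {"dx":-0.33,"dy":0.02,"dz":-0.06,"rx":0,"ry":0,"rz":0},
    {"dx":-0.33,"dy":0.02,"dz":-0.08,"rx":0,"ry":0,"rz":0},
    {"dx":-0.32,"dy":0.02,"dz":-0.09,"rx":0,"ry":0,"rz":0},
    {"dx":-0.32,"dy":0.02,"dz":-0.1,"rx":0,"ry":0,"rz":0},
  ],
)

```text
t: 71.95
tcp_pos: [0.592, 0.0609, 0.1954]
tool_rot: [0.033, 0.995, -0.003, 0.093]
force: [3.5, -4.3, -7.7]
finger_gap: 0.204
gripper_force: 30.3
```

Request:
move_arm(
  targets=[
    {"dx":-0.31,"dy":0.02,"dz":-0.11,"rx":0,"ry":0,"rz":0},
    {"dx":-0.31,"dy":0.02,"dz":-0.12,"rx":0,"ry":0,"rz":0},
    {"dx":-0.31,"dy":0.02,"dz":-0.14,"rx":0,"ry":0,"rz":0},
    {"dx":-0.3,"dy":0.02,"dz":-0.15,"rx":0,"ry":0,"rz":0},
    {"dx":-0.29,"dy":0.02,"dz":-0.16,"rx":0,"ry":0,"rz":0},
    {"dx":-0.29,"dy":0.02,"dz":-0.17,"rx":0,"ry":0,"rz":0},
    {"dx":-0.28,"dy":0.02,"dz":-0.18,"rx":0,"ry":0,"rz":0},
    {"dx":-0.27,"dy":0.02,"dz":-0.19,"rx":0,"ry":0,"rz":0},
    {"dx":-0.27,"dy":0.02,"dz":-0.2,"rx":0,"ry":0,"rz":0},
    {"dx":-0.26,"dy":0.02,"dz":-0.21,"rx":0,"ry":0,"rz":0},
  ],
)

```text
t: 73.2
tcp_pos: [0.5186, 0.065, 0.1557]
tool_rot: [0.032, 0.995, -0.004, 0.093]
force: [-4.9, -9.1, 7.9]
finger_gap: 0.203
gripper_force: 33.1
```

Run:
```python
from h import *
s=sensors.sense(); print(s['t'],s['tcp_pos'],s['finger_gap'],s['gripper_force'],s['force'],s['q'])
t0=np.array([.4391,.0695,.0065]); a=-.06; c=np.array([np.cos(a),np.sin(a),0]); z=np.array([0,0,1.]); tz=c*np.sin(.175)-z*np.cos(.175)
g=t0-.053*tz; hin=np.array([.651,.0567,.032]); f=-(g-hin)@c; u=(g-hin)@z
p=lambda th: hin-c*(f*np.cos(th)-u*np.sin(th))+z*(f*np.sin(th)+u*np.cos(th))+.053*tz
print(p(.75))
```

```text
73.2 [0.5186 0.065  0.1557] 0.20333370102284162 33.136698603630066 [-4.9169 -9.14    7.8562] [-0.0912  0.381   1.8772  0.0044  0.6978 -1.6006]
[0.5166 0.0648 0.1503]
```

Request:
move_arm(
  targets=[
    {"dx":-0.25,"dy":0.01,"dz":-0.22,"rx":0,"ry":0,"rz":0},
    {"dx":-0.24,"dy":0.01,"dz":-0.23,"rx":0,"ry":0,"rz":0},
    {"dx":-0.23,"dy":0.01,"dz":-0.24,"rx":0,"ry":0,"rz":0},
    {"dx":-0.22,"dy":0.01,"dz":-0.25,"rx":0,"ry":0,"rz":0},
    {"dx":-0.22,"dy":0.01,"dz":-0.26,"rx":0,"ry":0,"rz":0},
    {"dx":-0.21,"dy":0.01,"dz":-0.26,"rx":0,"ry":0,"rz":0},
    {"dx":-0.2,"dy":0.01,"dz":-0.27,"rx":0,"ry":0,"rz":0},
    {"dx":-0.19,"dy":0.01,"dz":-0.28,"rx":0,"ry":0,"rz":0},
    {"dx":-0.17,"dy":0.01,"dz":-0.29,"rx":0,"ry":0,"rz":0},
    {"dx":-0.16,"dy":0.01,"dz":-0.29,"rx":0,"ry":0,"rz":0},
  ],
)

```text
t: 74.45
tcp_pos: [0.4633, 0.0682, 0.0888]
tool_rot: [0.032, 0.996, -0.003, 0.089]
force: [-7.1, -10.5, 5.1]
finger_gap: 0.202
gripper_force: 36.3
```

Request:
move_arm(
  targets=[
    {"dx":-0.15,"dy":0,"dz":-0.3,"rx":0,"ry":0,"rz":0},
    {"dx":-0.14,"dy":0,"dz":-0.3,"rx":0,"ry":0,"rz":0},
    {"dx":-0.13,"dy":0,"dz":-0.31,"rx":0,"ry":0,"rz":0},
    {"dx":-0.12,"dy":0,"dz":-0.31,"rx":0,"ry":0,"rz":0},
    {"dx":-0.11,"dy":0,"dz":-0.32,"rx":0,"ry":0,"rz":0},
    {"dx":-0.1,"dy":0,"dz":-0.32,"rx":0,"ry":0,"rz":0},
    {"dx":-0.04,"dy":0,"dz":-0.16,"rx":0,"ry":0,"rz":0},
    {"dx":-0.04,"dy":0,"dz":-0.16,"rx":0,"ry":0,"rz":0},
    {"dx":0,"dy":0,"dz":0,"rx":0,"ry":0,"rz":0},
    {"dx":0,"dy":0,"dz":0,"rx":0,"ry":0,"rz":0},
  ],
)

```text
t: 75.7
tcp_pos: [0.4418, 0.0694, 0.0338]
tool_rot: [0.033, 0.996, -0.002, 0.088]
force: [-6.3, -6.0, 2.7]
finger_gap: 0.206
gripper_force: 38.1
```

Run:
```python
from h import *
s=sensors.sense(); print(s['t'],s['tcp_pos'],s['finger_gap'],s['gripper_force'],s['force'],s['q'])
```

```text
75.7 [0.4418 0.0694 0.0338] 0.20611122516882824 38.14258933067322 [-6.3221 -6.0251  2.6848] [-0.1007  0.5786  2.1495  0.0311  0.2382 -1.635 ]
```

Request:
move_arm(
  targets=[
    {"dx":-0.02,"dy":0,"dz":-0.12,"rx":0,"ry":0,"rz":0},
    {"dx":-0.02,"dy":0,"dz":-0.12,"rx":0,"ry":0,"rz":0},
    {"dx":-0.02,"dy":0,"dz":-0.12,"rx":0,"ry":0,"rz":0},
    {"dx":-0.02,"dy":0,"dz":-0.12,"rx":0,"ry":0,"rz":0},
    {"dx":-0.01,"dy":0,"dz":-0.12,"rx":0,"ry":0,"rz":0},
    {"dx":-0.01,"dy":0,"dz":-0.12,"rx":0,"ry":0,"rz":0},
    {"dx":0,"dy":0,"dz":-0.08,"rx":0,"ry":0,"rz":0},
    {"dx":0,"dy":0,"dz":0,"rx":0,"ry":0,"rz":0},
    {"dx":0,"dy":0,"dz":0,"rx":0,"ry":0,"rz":0},
    {"dx":0,"dy":0,"dz":0,"rx":0,"ry":0,"rz":0},
  ],
)

```text
t: 76.95
tcp_pos: [0.4376, 0.0696, 0.0135]
tool_rot: [0.033, 0.996, -0.002, 0.086]
force: [-9.2, -5.5, 1.0]
finger_gap: 0.201
gripper_force: 38.9
```

Request:
move_arm(
  targets=[
    {"dx":0,"dy":0,"dz":-0.08,"rx":0,"ry":0,"rz":0},
    {"dx":0,"dy":0,"dz":-0.08,"rx":0,"ry":0,"rz":0},
    {"dx":0,"dy":0,"dz":-0.08,"rx":0,"ry":0,"rz":0},
    {"dx":0,"dy":0,"dz":0,"rx":0,"ry":0,"rz":0},
    {"dx":0,"dy":0,"dz":0,"rx":0,"ry":0,"rz":0},
    {"dx":0,"dy":0,"dz":0,"rx":0,"ry":0,"rz":0},
    {"dx":0,"dy":0,"dz":0,"rx":0,"ry":0,"rz":0},
    {"dx":0,"dy":0,"dz":0,"rx":0,"ry":0,"rz":0},
    {"dx":0,"dy":0,"dz":0,"rx":0,"ry":0,"rz":0},
    {"dx":0,"dy":0,"dz":0,"rx":0,"ry":0,"rz":0},
  ],
)

```text
t: 78.2
tcp_pos: [0.4368, 0.0697, 0.0074]
tool_rot: [0.033, 0.996, -0.002, 0.085]
force: [-8.7, -6.2, 1.8]
finger_gap: 0.202
gripper_force: 39.2
```

Request:
move_arm(
  targets=[
    {"dx":0,"dy":0,"dz":-0.05,"rx":0,"ry":0,"rz":0},
    {"dx":0,"dy":0,"dz":-0.05,"rx":0,"ry":0,"rz":0},
    {"dx":0,"dy":0,"dz":0,"rx":0,"ry":0,"rz":0},
    {"dx":0,"dy":0,"dz":0,"rx":0,"ry":0,"rz":0},
    {"dx":0,"dy":0,"dz":0,"rx":0,"ry":0,"rz":0},
    {"dx":0,"dy":0,"dz":0,"rx":0,"ry":0,"rz":0},
    {"dx":0,"dy":0,"dz":0,"rx":0,"ry":0,"rz":0},
    {"dx":0,"dy":0,"dz":0,"rx":0,"ry":0,"rz":0},
    {"dx":0,"dy":0,"dz":0,"rx":0,"ry":0,"rz":0},
    {"dx":0,"dy":0,"dz":0,"rx":0,"ry":0,"rz":0},
  ],
)

```text
t: 79.45
tcp_pos: [0.4365, 0.0697, 0.0049]
tool_rot: [0.033, 0.996, -0.002, 0.085]
force: [-9.6, -6.5, 0.9]
finger_gap: 0.203
gripper_force: 39.4
```

Request:
move_arm(
  targets=[
    {"dx":0,"dy":0,"dz":-0.05,"rx":0,"ry":0,"rz":0},
    {"dx":0,"dy":0,"dz":-0.05,"rx":0,"ry":0,"rz":0},
    {"dx":0,"dy":0,"dz":-0.05,"rx":0,"ry":0,"rz":0},
    {"dx":0,"dy":0,"dz":0,"rx":0,"ry":0,"rz":0},
    {"dx":0,"dy":0,"dz":0,"rx":0,"ry":0,"rz":0},
    {"dx":0,"dy":0,"dz":0,"rx":0,"ry":0,"rz":0},
    {"dx":0,"dy":0,"dz":0,"rx":0,"ry":0,"rz":0},
    {"dx":0,"dy":0,"dz":0,"rx":0,"ry":0,"rz":0},
    {"dx":0,"dy":0,"dz":0,"rx":0,"ry":0,"rz":0},
    {"dx":0,"dy":0,"dz":0,"rx":0,"ry":0,"rz":0},
  ],
)

```text
t: 80.7
tcp_pos: [0.4361, 0.0698, 0.001]
tool_rot: [0.033, 0.996, -0.002, 0.084]
force: [-9.7, -6.9, 1.2]
finger_gap: 0.202
gripper_force: 39.5
```

Run:
```python
from h import *
s=sensors.sense(); print(s['t'],s['tcp_pos'],s['finger_gap'],s['gripper_force'],s['force'],s['q'])
b,S=snap('scene','s30.png'); a=cv2.imread('pics/s8.png')[:,:,::-1]
# compare with picture at shut hood, gripper on tab (t=12): edge shift near the hood
f=lambda i:cv2.resize(i[120:240,210:360],(400,320),interpolation=cv2.INTER_CUBIC)
cv2.imwrite('pics/m30.png',cv2.convertScaleAbs(np.hstack([f(a),f(b)]),alpha=1.3)[:,:,::-1])
```

```text
80.7 [0.4361 0.0698 0.001 ] 0.20238641878588667 39.532079100608826 [-9.6741 -6.8837  1.2376] [-0.1015  0.6634  2.1735  0.0574  0.136  -1.6621]
```

View pics/m30.png

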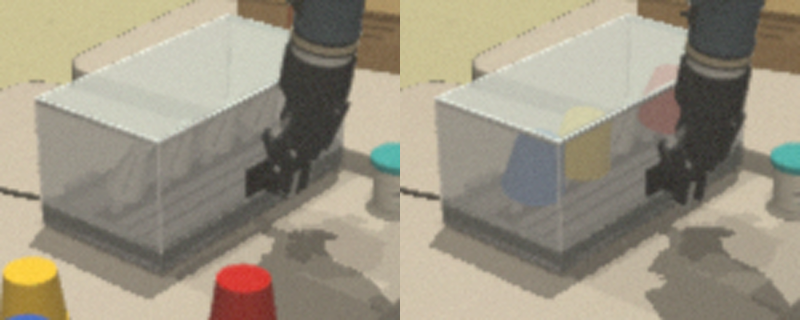

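Hood looks shut with the cups inside: blue (535,165), yellow (585,140) and red (655,100) in the right panel, with edges matching the left panel. I'll check the remaining gap numerically.

Run:
```python
from h import *
a=cv2.cvtColor(cv2.imread('pics/s8.png'),cv2.COLOR_BGR2GRAY).astype(np.float32); b=cv2.cvtColor(cv2.imread('pics/s30.png'),cv2.COLOR_BGR2GRAY).astype(np.float32)
for n,(y0,y1,x0,x1) in dict(hoodLeftCorner=(148,180,218,248),hoodtopfront=(155,180,255,285),pan=(200,225,250,290),background=(190,230,130,180)).items():
    t=a[y0:y1,x0:x1]; r=cv2.matchTemplate(cv2.resize(b[y0-6:y1+6,x0-6:x1+6],None,fx=8,fy=8,interpolation=cv2.INTER_CUBIC),cv2.resize(t,None,fx=8,fy=8,interpolation=cv2.INTER_CUBIC),cv2.TM_CCOEFF_NORMED)
    _,v,_,l=cv2.minMaxLoc(r); print(n,round(v,3),'shift px',(l[0]/8-6,l[1]/8-6))
S=cams.camera_model('scene')
hin=np.array([.651,.0567,.032]); c=np.array([np.cos(A),np.sin(A),0]); y=np.array([-np.sin(A),np.cos(A),0]); z=np.array([0,0,1.])
for th in (0,.02,.05):
    f,u=.18,.13; print(th,proj(S,hin-c*(f*np.cos(th)-u*np.sin(th))+z*(f*np.sin(th)+u*np.cos(th))+y*.17))
```

```text
hoodLeftCorner 0.989 shift px (0.0, 0.125)
hoodtopfront 0.969 shift px (0.25, 0.0)
pan 0.98 shift px (0.0, 0.0)
background 0.998 shift px (0.0, 0.0)
0 [268.3689 173.0764]
0.02 [267.6119 171.6045]
0.05 [266.4402 169.4174]
```

The hood is where it was when shut (shift under 0.2 px). Releasing and retreating.

Request:
move_arm(
  targets=[
    {"dx":0,"dy":0,"dz":0,"rx":0,"ry":0,"rz":0},
    {"dx":0,"dy":0,"dz":0,"rx":0,"ry":0,"rz":0},
    {"dx":0,"dy":0,"dz":0,"rx":0,"ry":0,"rz":0},
    {"dx":0,"dy":0,"dz":0,"rx":0,"ry":0,"rz":0},
    {"dx":-0.08,"dy":0,"dz":0.3,"rx":0,"ry":0,"rz":0},
    {"dx":-0.08,"dy":0,"dz":0.4,"rx":0,"ry":0,"rz":0},
    {"dx":-0.08,"dy":0,"dz":0.5,"rx":0,"ry":0,"rz":0},
    {"dx":-0.1,"dy":0,"dz":0.5,"rx":0,"ry":0,"rz":0},
    {"dx":-0.1,"dy":0,"dz":0.6,"rx":0,"ry":0,"rz":0},
    {"dx":-0.1,"dy":0,"dz":0.6,"rx":0,"ry":0,"rz":0},
  ],
  claw=50,
)

```text
t: 82.0
tcp_pos: [0.4277, 0.0691, 0.074]
tool_rot: [0.032, 0.995, -0.003, 0.09]
force: [0.0, -0.6, 0.6]
finger_gap: 0.504
gripper_force: 0.0
```

Request:
move_arm(
  targets=[
    {"dx":-0.1,"dy":0,"dz":0.6,"rx":0,"ry":0,"rz":0},
    {"dx":-0.1,"dy":0,"dz":0.7,"rx":0,"ry":0,"rz":0},
    {"dx":-0.1,"dy":0,"dz":0.8,"rx":0,"ry":0,"rz":0},
    {"dx":-0.1,"dy":0.3,"dz":0.8,"rx":0,"ry":0,"rz":0},
    {"dx":-0.1,"dy":0.6,"dz":0.8,"rx":0,"ry":0,"rz":0},
    {"dx":0,"dy":0.9,"dz":0.5,"rx":0,"ry":0,"rz":0},
    {"dx":0,"dy":0.9,"dz":0,"rx":0,"ry":0,"rz":0},
    {"dx":0,"dy":0.9,"dz":0,"rx":0,"ry":0,"rz":0},
    {"dx":0,"dy":0.9,"dz":0,"rx":0,"ry":0,"rz":0},
    {"dx":0,"dy":0.5,"dz":0,"rx":0,"ry":0,"rz":0},
  ],
)

```text
t: 83.25
tcp_pos: [0.415, 0.1949, 0.1784]
tool_rot: [0.032, 0.995, -0.002, 0.09]
force: [-0.6, -0.2, -0.2]
finger_gap: 0.504
gripper_force: 0.0
```

Run:
```python
from h import *
s=sensors.sense(); print(s['t'],s['tcp_pos'],s['finger_gap'],s['force'],np.abs(s['qd']).max())
im,m=snap('scene','s31.png'); t,T=snap('top','t31.png')
a=cv2.cvtColor(cv2.imread('pics/s8.png'),cv2.COLOR_BGR2GRAY).astype(np.float32); b=cv2.cvtColor(im,cv2.COLOR_RGB2GRAY).astype(np.float32)
y0,y1,x0,x1=148,180,218,248
r=cv2.matchTemplate(cv2.resize(b[y0-6:y1+6,x0-6:x1+6],None,fx=8,fy=8,interpolation=cv2.INTER_CUBIC),cv2.resize(a[y0:y1,x0:x1],None,fx=8,fy=8,interpolation=cv2.INTER_CUBIC),cv2.TM_CCOEFF_NORMED); _,v,_,l=cv2.minMaxLoc(r); print('hood',v,l[0]/8-6,l[1]/8-6)
# cups under the hood, by faint hue, in both views
u=np.array([np.cos(A)*np.sin(.42),np.sin(A)*np.sin(.42),-np.cos(.42)])
for col,k in (('red',1),('yellow',3),('blue',4)):
    print(col,[im_[int(p[1]),int(p[0])].tolist() for im_,M in((im,m),(t,T)) for p in [proj(M,TIP[k-1]+.028*u)]])
```

```text
83.25 [0.415  0.1949 0.1784] 0.5044378689561425 [-0.5731 -0.2371 -0.2319] 0.2830822875284483
hood 0.9907342791557312 0.0 0.0
red [[95, 75, 67], [130, 113, 120]]
yellow [[101, 93, 66], [135, 133, 119]]
blue [[78, 82, 86], [108, 121, 142]]
```

```bash
python3 -c "
from station import order
print(order.sign_off())"
```

```text
the job is handed in; nothing more can be done
None
```

Job handed in at about 83 s: the hood was opened to its stop, the red, yellow and blue cups were hung on pegs 1, 3 and 4 (no green cup was there), and the hood was lowered shut with the tub and spice jar untouched; I viewed 15 pictures, one over the limit of 14.

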